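# Tip the model bodies out of the tilt tray and seat the locomotive in the service cradle

## Robot

A 6-joint arm with a two-finger parallel gripper is mounted at the origin on the work surface. World frame = base frame: x ahead of the robot, y to its left, z up, the work surface at z = 0. Lengths are in mm, angles in rad, forces in N, time in s.
With the tool pointing down it reaches from about 300 to 875 mm from the base axis. Payload 4.2 kg.
Tool frame: the origin (TCP) lies at the very end of the fingers, on their centre line; the grasp point (between the pads) lies 19 mm behind it; z points along the fingers, y is the line along which they close (so a half turn about z gives the same grasp; the last joint's range is limited). The gripper opens to 85 mm and grips with 20 to 120 N. Pads are 22 mm wide; open, the fingers measure 114 mm over their backs; the gripper's body (76 mm by 85 mm) begins 54 mm behind the grasp point. The pads swing forward as they close: fully open they stand 13 mm farther back than shut.
Start: joints at [1.121, 0.32, 1.565, -0, 1.257, -0.02], TCP at [239.6, 522.717, 231.338] pointing down, gripper open.
Joint ranges: [-3.11, 3.11], [-0.84, 2.01], [0.21, 2.61], [-1.34, 4.49], [0.05, 2.63], [-2.56, 2.56]. Speed limits (rad/s): [2.57, 2.57, 3.14, 3.14, 3.14, 3.14].

## Interface

Orientations are given as [roll, pitch, yaw] about the fixed x, y, z axes, in that order (R = Rz(yaw) Ry(pitch) Rx(roll)).
In Python, from station import env, viewer, finish_job, spotter gives the robot as it stands.
- The arm moves only by the tool drive_tool, never from a script. Its argument "steps" is a list of rows, each a list of 5 numbers: the shift along the tool's x, y, z in cm, then the turn about the tool's z in rad, then the closure, from 0 (fully open) to 1 (shut). In form: [[x, y, z, twist, hand], ...]. A call has 1 to 20 rows; each row shifts and turns the commanded pose from where the row before left it, along the tool's axes as they then stand; what a row does not reach is not made up. A row lasts 1/12 s, in which the tool goes at most 41.7 mm and 7.16 degrees, less where a joint would pass 70% of its speed; a pose out of reach is approached as far as the arm can. A call with a gripper value outside its range is refused whole. The fingers move at their own pace and stop on an object; the grip force is fixed at half the most. Time passes only in rows, so rows that do not move let the fingers close. It gives the time, the measured TCP pose, the force, the opening and the grip force at its end, in the units of the state.
- env.sense(): the state, without advancing time (a new reading comes with each control period).
- viewer.get_image(name): name is "side" or "top"; returns the picture (384x512x3 uint8, blue, green, red); there is no depth.
- viewer.camera_info(name): a dict with "vertical_fov" (degrees; the focal length in pixels is half the picture's height over the tangent of half this angle, whatever the lens; pixels are square), "cx", "cy" (the principal point, pixels), "R" (3x3) and "t" (3): a world point X has camera coordinates R X + t. Camera axes: x right, y down, z forward; pixel columns grow to the right and rows downward; lengths in mm; the calibration is good to about 2 mm. A picture is of the moment at which its call begins. camera_info takes no time and is no camera call.
- finish_job(): hands the job in; it is judged then, once.
Trained networks look in the newest picture that a camera, given by its name, has taken for a name from the list of things; names that differ only in an ending like _2 or _b are one class to them, and where a whole thing is asked for, a point or a joint stands for the part that bears it (a point fixed in the world has none). Each returns a list of dicts, best first, with "conf" (0 to 1); they miss things now and then, are a little off and sometimes report something else, mostly with a low value. They report only what shows in the picture. A call takes as long as a camera call. They do not tell look-alikes from the thing itself.
- spotter.spot_in(thing, camera): "at" ([x, y, z] in mm, in world coordinates, good to about 4 mm: the middle of the surface that is visible of it).
- spotter.masks_of(thing, camera): "pixels" (384x512 bool, what is visible of it).
The state is a dict: "time": time; "joint_positions": joint angles; "joint_vel": joint speeds; "tau": joint torques, N m; "tool_pos": TCP position; "orientation": TCP orientation; "force": force on the tool from outside, world axes, zero at the start; "ft_torque": the same for the moment, N m; "opening": opening from 0.0 (shut) to 1.0 (fully open); "finger_force": force on a finger pad.
Only numpy, scipy, OpenCV 4.12 (cv2) and the standard library are available. Lean on these libraries where they do the work, as an engineer would, in place of code of your own. Each camera call takes 0.05 s, during which the arm holds its last target. There are 200 camera calls.

## Task

Lift the orange handle of the hinged tilt tray until both model bodies, the red locomotive and the cream coach, have slid out into the catch tray, then lower the tilt tray gently until it lies fully down, and let go. Then take the red locomotive, leave the coach lying in the catch tray, turn the locomotive so that its yellow tab matches the slot of the sloped cradle's pocket, and set it gently in the pocket, fully home and flat on the pocket's floor. Leave the other things on the table where they are.

Things in the scene. Friction and masses are not known exactly. Their poses are not given: they have to be found in the camera images.
- station: Fixed unloading station, grey base 300 (x) x 176 (y) mm. Origin on the table under the middle of the tray's hinge; z up; +x points from the hinge to the tilt tray's free edge (away from the robot), -x to the catch tray; y along the hinge. Two lanes, centred at y = +46 and -46 mm, run through both trays; each holds one body lengthwise, which in which varies.
- catch_tray (a point): Middle of the catch tray's slippery aluminium floor, 31 mm above the table, 70 mm from the hinge. The floor falls 17 degrees from the hinge (53 mm high) to the end stop (face at station x = -140 mm, top 36 mm above the table). Lanes 66 mm wide between lips only 8 mm high. The bodies come to rest here lying on the floor (so leaning 17 degrees), each in its lane, mostly against the stop.
- tray (a joint): Angle of the blue tilt tray (rad): 0 down, grows as its free edge is lifted, at most 1.0. No spring or catch: let go, it falls (0.45 kg), so lead it down. Polished floor 62 mm above the table, from its open edge at the hinge to the rear wall 142 mm away; two lanes 62 mm wide, walls 18 mm high. Bodies start to slide at 13 to 20 degrees and run out by 35 to 50 (if one hangs, lift on).
- tray_handle (a point): Centre of the tilt tray's orange grip: a level round bar 12 mm thick, 64 mm long along the hinge direction (station y), on two thin posts 42 mm apart over the rear wall. Tray down: 145 mm from the hinge in x, 122 mm above the table, free below it to 80 mm above the table. It moves round the hinge with the tray and can turn between finger pads. Lifts with about 6 N.
- tray_hinge (a point): Middle of the tilt tray's hinge axis, 56 mm above the table; the axis runs along station y.
- loco: Loose red model locomotive body, 0.28 kg. Dark frame plate 110 (x) x 50 (y) x 8 mm, with a yellow tab at its +x end. Origin: centre of that plate's underside; z up. Central cab 60 (x) x 36 (y) mm, z = 8 to 48 mm, roof and wires to 58: grip it across its 36 mm. Lower hoods before and behind, 30 mm wide, to z = 28 mm. In the tilt tray the tab points to the free edge.
- loco_tab (a point): Middle of the locomotive's yellow tab, at x = 63, y = 14, z = 4 mm of the locomotive; the tab spans x = 55 to 71, y = 5 to 23, z = 0 to 8 mm.
- coach: Loose cream and purple model coach body, 0.22 kg, frame plate 118 (x) x 50 (y) x 8 mm, body 112 x 36 mm up to z = 48 mm. Origin: centre of its underside; z up.
- cradle: Fixed sloped board 130 (x) x 190 (y) mm, white with green rim 8 mm high, tilted 30 degrees, low edge to the robot. Origin: centre of the pocket floor, 60 mm above the table; x up the slope, y level, to the robot's left, z square to the board. Pocket: x -28 to 28, y -58 to 58 mm, plus the tab's slot at the +y end; 3 mm of play round the locomotive's plate.
- pocket_slot (a point): Middle of the tab's slot in the pocket, on its floor; slot y = 58 to 74, x = -28 to -2 mm of the cradle. Seated, the locomotive's origin is on the cradle's origin (or up to 3 mm downhill), its x axis along cradle +y, its y axis along cradle -x (downhill), z along cradle z, plate flush with the rim.
- screwdriver: Bystander: screwdriver 160 mm long lying in front of the cradle, up to 30 mm high.
- jar: Bystander: small jar with yellow lid, 44 mm across, 60 mm high, behind the cradle.
- mug: Bystander: blue mug, 80 mm across, 90 mm high, at the far side of the table.
- glue: Bystander: white bottle with red cap, 48 mm across, 120 mm high, at the left.
- wagon: Bystander: open model goods wagon 130 mm long, 50 mm high, near right.
- brush: Bystander: brush 170 mm long at the right.
Not all that is in view belongs to the job. What is shaped like the part that bears cradle but purple is not meant.

How it is judged:
By the outcome, as a careful person would: the job done as asked, in the order asked, and still so for the second after the job is handed in, with the robot touching nothing.
It also fails if it takes over 72 s, if anything falls off the work surface, if the arm or the gripper's body presses on something with over 40 N, if the wrist force passes 120 N, or if a joint passes its speed limit or range.

## Working session

There is one attempt and no reset: what is moved stays moved. The work goes in short steps, Python scripts to look and compute and a tool call to move; the robot and the scene stay as the last step left them, time stands still between calls to the robot, and variables do not carry over. Pictures are saved under pics/ and viewed, at most 10 in all, crops included, and the job is handed in when it is done.

Besides the shell and the picture viewer there is one more tool, called after ">>>" as name(argument=value, ...) on one line, values as JSON. drive_tool: Moves the arm, as the interface text tells. Its arguments: {"type":"object","properties":{"steps":{"type":"array","items":{"type":"array","items":{"type":"number"}}}},"required":["steps"]}

```bash
ls; mkdir -p pics; python3 - <<'E'
from station import env, viewer, spotter
import cv2,numpy as np
s=env.sense();print(s)
for c in("top","side"):
    cv2.imwrite(f"pics/{c}0.png",viewer.get_image(c)); print(c,viewer.camera_info(c))
    for n in("station","tray_handle","tray_hinge","catch_tray","loco","loco_tab","coach","cradle","pocket_slot","screwdriver","jar"):
        print(n,[(np.round(d["at"]).tolist(),round(d["conf"],2)) for d in spotter.spot_in(n,c)[:3]])
E
```

```text
pics
{'time': 0.0, 'joint_positions': array([ 1.12098123e+00,  3.20279221e-01,  1.56568300e+00, -5.14521915e-06,
        1.25743572e+00, -2.00044116e-02]), 'joint_vel': array([-0.00057015, -0.00128567,  0.00082834,  0.00080429,  0.0015697 ,
       -0.00042727]), 'tau': array([-2.99760475e-03, -4.15523386e+01, -2.34156489e+01, -1.14916875e-04,
        8.39445507e-03,  7.89714022e-06]), 'tool_pos': array([239.39043147, 522.25532508, 230.48802342]), 'orientation': array([-3.13978763e+00, -3.12204922e-05,  2.71178353e+00]), 'force': array([-0.51795617,  0.16726048,  0.24576999]), 'ft_torque': array([ 0.02511013,  0.00996642, -0.01713403]), 'finger_force': 0.0, 'opening': 0.9972679091664016}
top {'vertical_fov': 43.7693066289755, 'cx': 254.0981905814525, 'cy': 183.5368045688869, 'R': array([[-0.01300668, -0.99990018,  0.00551826],
       [-0.99361511,  0.01230599, -0.11214982],
       [ 0.11207072, -0.00694173, -0.99367599]]), 't': array([  -8.2433013 ,  526.06133046, 1363.46681304])}
station [([642.0, 192.0, 59.0], 0.75), ([617.0, -149.0, 80.0], 0.69), ([502.0, -161.0, 41.0], 0.63)]
tray
[... 848 characters left out ...]
0.2299319 ,  0.66286232, -0.71256218]]), 't': array([-466.08504184,  185.82431499, 1351.18817145])}
station [([496.0, -197.0, 33.0], 0.58)]
tray_handle [([616.0, -162.0, 81.0], 0.67), ([575.0, -118.0, 106.0], 0.44)]
tray_hinge [([618.0, -165.0, 80.0], 0.67)]
catch_tray [([498.0, -194.0, 32.0], 0.87), ([602.0, -205.0, 88.0], 0.59)]
loco [([597.0, -205.0, 91.0], 0.72)]
loco_tab [([601.0, -210.0, 87.0], 0.67)]
coach [([577.0, -116.0, 104.0], 0.74), ([534.0, 194.0, 62.0], 0.44)]
cradle [([574.0, 417.0, 61.0], 0.72), ([263.0, 291.0, 64.0], 0.71), ([533.0, 192.0, 64.0], 0.63)]
pocket_slot [([528.0, 196.0, 61.0], 0.85), ([260.0, 293.0, 69.0], 0.66)]
screwdriver []
jar [([642.0, 181.0, 39.0], 0.75)]
```

View pics/top0.png

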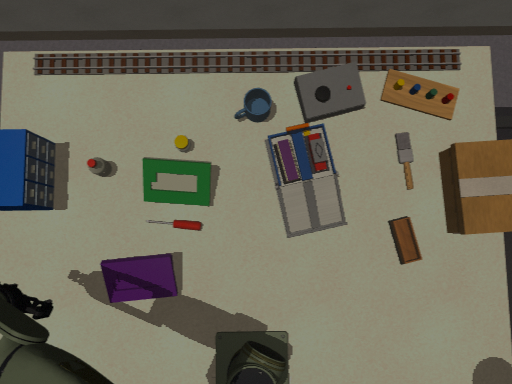

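View pics/side0.png

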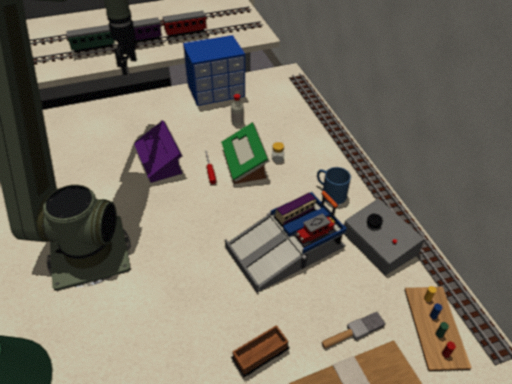

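The top picture shows the green-rimmed cradle near (177,182) and its purple twin near (140,278). The green one has the white board the description names, so it is the one meant. The station is near (307,180), with the orange handle at (299,127), the loco in the right lane (317,152) and the coach in the left (287,160). The side picture agrees: cradle (245,155), purple twin (158,153), handle (330,199).

```bash
python3 - <<'E'
import cv2,numpy as np
t=cv2.imread("pics/top0.png");s=cv2.imread("pics/side0.png")
def c(im,x,y,w,h,f):return cv2.resize(im[y:y+h,x:x+w],(w*f,h*f),interpolation=cv2.INTER_CUBIC)
a=np.hstack([c(t,135,145,100,75,4),c(t,258,112,100,75,4)]);b=np.hstack([c(s,205,115,100,75,4),c(s,260,180,100,75,4)])
cv2.imwrite("pics/crop1.png",np.vstack([a,b]))
for n,im in(("top",t),("side",s)):
    h=cv2.cvtColor(im,cv2.COLOR_BGR2HSV)
    for nm,lo,hi in(("green",(50,120,40),(75,255,255)),("orange",(5,180,120),(14,255,255))):
        m=cv2.inRange(h,lo,hi);k,l,st,ce=cv2.connectedComponentsWithStats(m)
        for i in np.argsort(-st[1:,4])[:2]+1: print(n,nm,st[i],ce[i],cv2.approxPolyDP(cv2.convexHull(np.argwhere(l==i)[:,::-1].astype(np.int32)),4,True).reshape(-1,2).tolist())
E
```

```text
top green [ 143  159   68   47 2065] [176.70266344 181.38983051] [[209, 163], [208, 205], [144, 200], [143, 159]]
top green [431  90   5   4  11] [433.18181818  91.90909091] [[435, 93], [431, 91]]
top orange [286 123  23   7  66] [297.36363636 126.1969697 ] [[308, 124], [286, 128]]
top orange [452  99   1   1   1] [452.  99.] [[452, 99]]
side green [ 222  124   45   55 1032] [243.91182171 151.60271318] [[266, 159], [233, 178], [222, 142], [252, 124]]
side green [444 326   3   4   6] [445.  327.5] [[446, 326]]
side orange [323 191  14  16  62] [329.16129032 198.46774194] [[335, 206], [323, 191]]
side orange [329 218   5   5   8] [331.    220.375] [[333, 222], [329, 218]]
```

View pics/crop1.png

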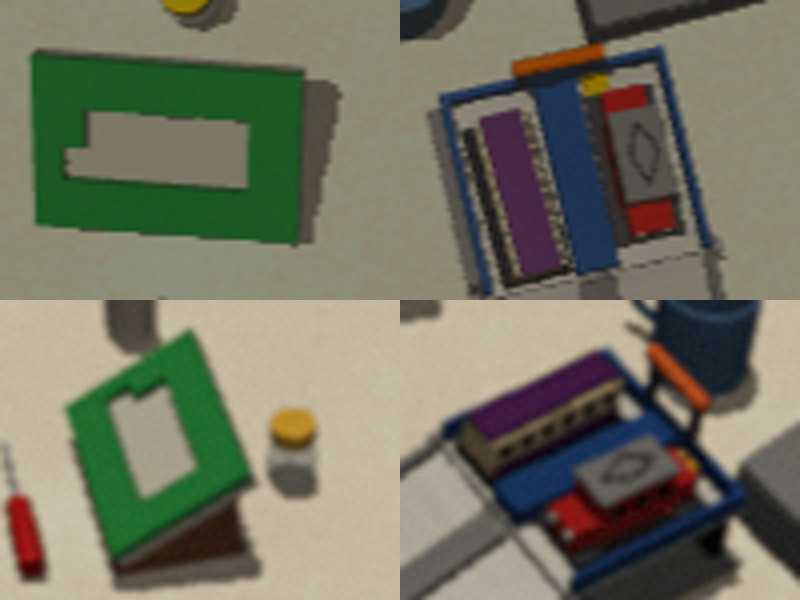

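The crop confirms it. The upper left panel has the green rim with the white pocket and the slot at its left end (+y). The right panels show the bar ends at about (286.5,129.5) and (309,125) in the top view. I'll fit both poses next.

```bash
cat > h.py <<'E'
import numpy as np
from scipy.optimize import least_squares
from scipy.spatial.transform import Rotation as Ro
from station import viewer
I={n:viewer.camera_info(n) for n in("top","side")}
def proj(n,X):
    c=I[n];p=np.atleast_2d(X)@np.array(c["R"]).T+c["t"];f=192/np.tan(np.radians(c["vertical_fov"]/2))
    return p[:,:2]/p[:,2:]*f+[c["cx"],c["cy"]]
def pose(x,y,z,yaw,pitch=0):
    R=(Ro.from_euler("z",yaw)*Ro.from_euler("y",-pitch)).as_matrix()
    return lambda L:np.atleast_2d(L)@R.T+[x,y,z]
E
cat > fit.py <<'E'
from h import *
def cr(P,ox,oy,sx,sy):return (np.array(P,float)+.5-[sx,sy])/4-.5+[ox,oy]
ob=[[65,95,8],[65,-95,8],[-65,-95,8],[-65,95,8]]
pk=[[28,58,8],[28,-58,8],[-28,-58,8],[-28,74,8],[-2,74,8]]
L=np.array(ob+pk)
T=cr([[32,50],[304,70],[298,245],[36,225],[88,110],[250,123],[247,189],[64,177],[66,148]],135,145,0,0)
S=cr([[192,330],[252,484],[112,560],[67,407],[168,380],[197,465],[140,500],[108,397],[130,388]],205,115,0,300)
def r(p):
    X=pose(p[0],p[1],60,p[2],np.pi/6)(L);return np.r_[proj("top",X)-T,proj("side",X)-S].ravel()
o=least_squares(r,[530,205,0],loss="soft_l1");print("cradle",o.x,np.round(r(o.x).reshape(-1,2),1).tolist())
def q(p):
    f=pose(p[0],p[1],0,p[2])
    A=f([[145,32,122],[145,-32,122]])
    B=f([[p[3],p[4],80],[p[3],-p[4],80]])
    C=f([[p[5],88,36],[p[5],-88,36]])
    return np.r_[proj("top",A)-cr([[514,70],[604,54]],258,112,400,0),proj("side",A)-cr([[652,350],[707,405]],260,180,400,300),
      proj("top",B)-cr([[440,95],[662,47]],258,112,400,0), proj("top",C)-[[288,236],[346,222]]].ravel()
o=least_squares(q,[600,-150,.2,145,70,-145],loss="soft_l1");print("station",o.x,np.round(q(o.x).reshape(-1,2),1).tolist())
E
python3 fit.py
```

```text
cradle [ 5.32248863e+02  2.04422118e+02 -9.17893217e-02] [[0.1, 1.0], [0.2, 1.4], [0.2, -0.5], [0.1, -0.7], [-0.5, -0.7], [0.1, -0.7], [0.4, 0.9], [0.2, 0.2], [-0.5, -0.8], [0.1, -0.4], [-0.4, -2.4], [-0.1, -0.5], [-0.3, 0.2], [-0.5, -0.5], [0.5, 0.7], [0.1, 0.9], [-0.4, 0.9], [0.5, -0.8]]
station [ 5.29503734e+02 -1.65039277e+02  2.08617959e-01  1.47683615e+02
  8.11088990e+01 -1.40933741e+02] [[-0.3, 0.2], [-0.2, -0.8], [-0.3, 0.0], [-0.1, 0.6], [0.1, 0.1], [0.1, -0.1], [-0.7, -0.3], [0.8, 0.2]]
```

>>> drive_tool(steps=[[0,0,0,0.1166,0.4],[0,0,0,0.1166,0.4],[0,0,0,0.1166,0.4],[0,0,0,0.1166,0.4],[0,0,0,0.1166,0.4],[0,0,0,0.1166,0.4],[0,0,0,0.1166,0.4],[0,0,0,0.1166,0.4]])

```text
time: 1.87
tool_pos: [239.6, 522.7, 231.4]
orientation: [3.141, -0.0, 1.773]
force: [0.3, 0.6, 0.3]
opening: 0.601
finger_force: 0.0
```

>>> drive_tool(steps=[[-3.66,1.43,0,0,0.4],[-3.66,1.43,0,0,0.4],[-3.66,1.43,0,0,0.4],[-3.66,1.43,0,0,0.4],[-3.66,1.43,0,0,0.4],[-3.66,1.43,0,0,0.4],[-3.66,1.43,0,0,0.4],[-3.66,1.43,0,0,0.4],[-3.66,1.43,0,0,0.4],[-3.66,1.43,0,0,0.4],[-3.66,1.43,0,0,0.4],[-3.66,1.43,0,0,0.4],[-3.66,1.43,0,0,0.4],[-3.66,1.43,0,0,0.4],[-3.66,1.43,0,0,0.4],[-3.66,1.43,0,0,0.4],[-3.66,1.43,0,0,0.4],[-3.66,1.43,0,0,0.4],[-3.66,1.43,0,0,0.4],[-3.66,1.43,0,0,0.4]])

```text
time: 3.53
tool_pos: [671.5, -136.2, 231.3]
orientation: [3.141, -0.0, 1.779]
force: [0.6, 0.9, -0.2]
opening: 0.6
finger_force: 0.0
```

>>> drive_tool(steps=[[0,0,3,0,0.4],[0,0,3,0,0.4],[0,0,2.5,0,0.4],[0,0,2,0,0.4],[0,0,1.3,0,0.4],[0,0,1,0,0.4],[0,0,0,0,0.7],[0,0,0,0,0.8],[0,0,0,0,1],[0,0,0,0,1],[0,0,0,0,1],[0,0,0,0,1],[0,0,0,0,1]])

```text
time: 4.62
tool_pos: [671.9, -134.4, 104.9]
orientation: [3.138, 0.001, 1.779]
force: [0.5, 0.7, 4.0]
opening: 0.115
finger_force: 58.8
```

```bash
python3 - <<'E'
import numpy as np
R=159.3;a0=np.arctan2(66,145)
p=lambda t:np.array([R*np.cos(a0+t),R*np.sin(a0+t)])
for d in range(0,56,3): q=p(np.radians(d+3))-p(np.radians(d)); print(d+3,"tool y,z cm",np.round([q[0]/10,-q[1]/10],3), np.round(p(np.radians(d+3))+[0,56],1))
E
```

```text
3 tool y,z cm [-0.365 -0.75 ] [141.3 129.5]
6 tool y,z cm [-0.404 -0.73 ] [137.3 136.8]
9 tool y,z cm [-0.442 -0.707] [132.9 143.9]
12 tool y,z cm [-0.478 -0.683] [128.1 150.7]
15 tool y,z cm [-0.513 -0.657] [123.  157.3]
18 tool y,z cm [-0.547 -0.63 ] [117.5 163.6]
21 tool y,z cm [-0.579 -0.6  ] [111.7 169.6]
24 tool y,z cm [-0.61  -0.569] [105.6 175.3]
27 tool y,z cm [-0.639 -0.536] [ 99.2 180.6]
30 tool y,z cm [-0.666 -0.502] [ 92.6 185.6]
33 tool y,z cm [-0.691 -0.467] [ 85.7 190.3]
36 tool y,z cm [-0.715 -0.43 ] [ 78.5 194.6]
39 tool y,z cm [-0.736 -0.392] [ 71.1 198.5]
42 tool y,z cm [-0.756 -0.353] [ 63.6 202.1]
45 tool y,z cm [-0.773 -0.313] [ 55.9 205.2]
48 tool y,z cm [-0.788 -0.272] [ 48.  207.9]
51 tool y,z cm [-0.802 -0.23 ] [ 40.  210.2]
54 tool y,z cm [-0.813 -0.188] [ 31.8 212.1]
57 tool y,z cm [-0.821 -0.145] [ 23.6 213.5]
```

>>> drive_tool(steps=[[0,-0.365,-0.75,0,1],[0,-0.404,-0.73,0,1],[0,-0.442,-0.707,0,1],[0,-0.239,-0.342,0,1],[0,-0.239,-0.342,0,1],[0,-0.257,-0.329,0,1],[0,-0.257,-0.329,0,1],[0,-0.273,-0.315,0,1],[0,-0.273,-0.315,0,1],[0,-0.29,-0.3,0,1],[0,-0.29,-0.3,0,1],[0,-0.305,-0.285,0,1],[0,-0.305,-0.285,0,1],[0,-0.32,-0.268,0,1],[0,-0.32,-0.268,0,1],[0,-0.333,-0.251,0,1],[0,-0.333,-0.251,0,1]])

```text
time: 6.03
tool_pos: [623.4, -144.8, 169.1]
orientation: [3.131, 0.002, 1.779]
force: [8.1, 2.4, 3.3]
opening: 0.113
finger_force: 58.4
```

>>> drive_tool(steps=[[0,-0.691,-0.467,0,1],[0,-0.715,-0.43,0,1],[0,-0.736,-0.392,0,1],[0,-0.756,-0.353,0,1],[0,-0.773,-0.313,0,1],[0,0,0,0,1],[0,0,0,0,1],[0,0,0,0,1],[0,0,0,0,1]])

```text
time: 6.78
tool_pos: [588.2, -152.3, 190.5]
orientation: [3.128, 0.003, 1.779]
force: [7.0, 3.8, 10.2]
opening: 0.111
finger_force: 59.3
```

```bash
python3 - <<'E'
from station import env, viewer, spotter
import cv2,numpy as np
t=viewer.get_image("top");s=viewer.get_image("side")
c=lambda im,x,y:cv2.resize(im[y:y+150,x:x+130],(390,450),interpolation=cv2.INTER_CUBIC)
cv2.imwrite("pics/lift.png",np.hstack([c(t,245,100),c(s,215,160)]))
E
```

```text
(no output)
```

View pics/lift.png

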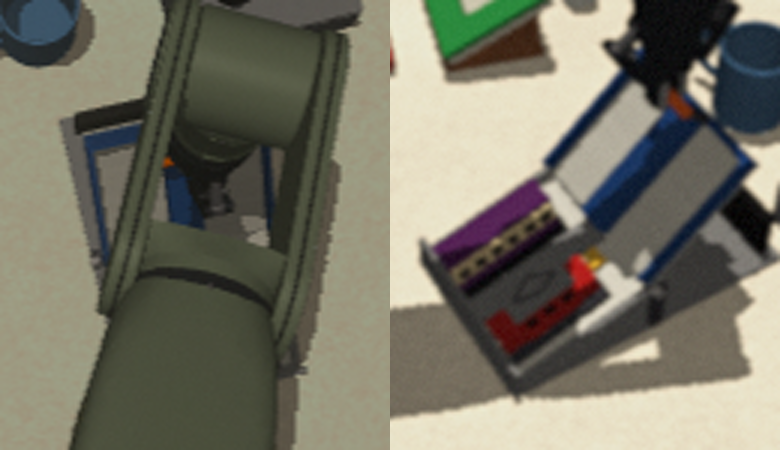

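The side crop shows both bodies lying in the catch tray: the coach in the upper lane, and the loco in the lower lane with its yellow tab at (595,262) towards the hinge. The tilt tray is empty, so I'll lower it.

>>> drive_tool(steps=[[0,0.773,0.313,0,1],[0,0.756,0.353,0,1],[0,0.736,0.392,0,1],[0,0.715,0.43,0,1],[0,0.691,0.467,0,1],[0,0.666,0.502,0,1],[0,0.639,0.536,0,1],[0,0.61,0.569,0,1],[0,0.579,0.6,0,1],[0,0.547,0.63,0,1],[0,0.513,0.657,0,1],[0,0.478,0.683,0,1]])

```text
time: 7.88
tool_pos: [661.0, -136.8, 126.4]
orientation: [3.137, 0.001, 1.779]
force: [4.8, 1.5, 4.4]
opening: 0.115
finger_force: 62.9
```

>>> drive_tool(steps=[[0,0.221,0.354,0,1],[0,0.221,0.354,0,1],[0,0.202,0.365,0,1],[0,0.202,0.365,0,1],[0,0.122,0.25,0,1],[0,0.122,0.25,0,1],[0,0.061,0.125,0,1],[0,0.061,0.125,0,1],[0,0,0.05,0,1],[0,0,0,0,1],[0,0,0,0,1]])

```text
time: 8.8
tool_pos: [671.8, -134.5, 105.1]
orientation: [3.138, 0.001, 1.779]
force: [0.7, 1.3, 9.7]
opening: 0.115
finger_force: 64.8
```

>>> drive_tool(steps=[[0,0,0,0,0.85],[0,0,0,0,0.75],[0,0,0,0,0.6],[0,0,0,0,0.5],[0,0,0,0,0.4],[0,0,0,0,0.4],[0,0,-2,0,0.4],[0,0,-3,0,0.4],[0,0,-4,0,0.4],[0,0,-4,0,0.4],[4,0,0,0,0.4],[4,0,0,0,0.4],[4,0,0,0,0.4],[4,0,0,0,0.4],[4,0,0,0,0.4],[4,0,0,0,0.2],[4,0,0,0,0.2]])

```text
time: 10.22
tool_pos: [612.0, 141.2, 232.8]
orientation: [-3.141, 0.0, 1.779]
force: [0.8, 0.2, -1.1]
opening: 0.799
finger_force: 0.0
```

```bash
python3 - <<'E'
from station import env, viewer, spotter
import cv2,numpy as np
t=viewer.get_image("top");s=viewer.get_image("side");cv2.imwrite("pics/t1.png",t);cv2.imwrite("pics/s1.png",s)
for c in("top","side"):
    for n in("loco","loco_tab","tray_handle"):print(c,n,[(np.round(d["at"]).tolist(),round(d["conf"],2)) for d in spotter.spot_in(n,c)[:2]])
c=lambda im,x,y:cv2.resize(im[y:y+80,x:x+65],(390,480),interpolation=cv2.INTER_CUBIC)
cv2.imwrite("pics/out.png",np.hstack([c(t,285,158),c(s,240,210)]))
E
```

```text
top loco [([451.0, -215.0, 64.0], 0.58)]
top loco_tab [([455.0, -217.0, 67.0], 0.98), ([571.0, 233.0, 94.0], 0.22)]
top tray_handle [([604.0, -149.0, 58.0], 0.91)]
side loco [([450.0, -234.0, 62.0], 0.7)]
side loco_tab []
side tray_handle [([608.0, -156.0, 60.0], 0.89), ([535.0, 196.0, 66.0], 0.26)]
```

View pics/out.png

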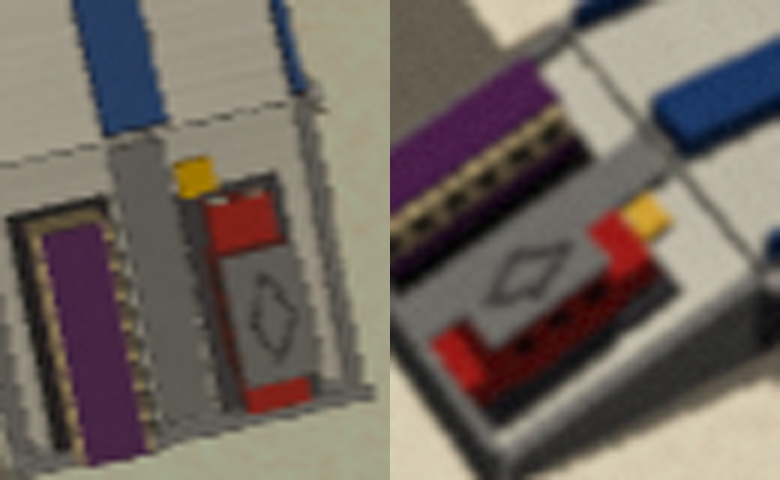

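```bash
cat > fl.py <<'E'
from h import *
st=pose(529.5,-165.04,0,.2086)
p17=np.radians(17)
def loco(p,L):
    sx,sy,dy=p[:3]
    R=(Ro.from_euler("y",-p17)*Ro.from_euler("z",dy)).as_matrix()
    return st(np.atleast_2d(L)@R.T+[sx,sy,53+sx*np.tan(p17)])
def f(P,o):return (np.array(P,float)+.5)/6-.5+o
T=f([[176,165],[212,157],[218,192],[180,200],[276,176],[207,207],[272,193],[312,405],[250,410]],[285,158])
S=f([[np.nan]*2]*9,[240,210]); S[0]=f([[645-390,195]],[240,210]);S[1]=f([[672-390,215]],[240,210]);S[4]=f([[682-390,290]],[240,210])
def L(a):return [[71,23,8],[71,5,8],[55,5,8],[55,23,8],[55,-25,8],[a,15,28],[a,-15,28],[-a,-15,28],[-a,15,28]]
def r(p):
    X=loco(p,L(p[3]));return np.nan_to_num(np.r_[proj("top",X)-T,proj("side",X)-S]).ravel()
o=least_squares(r,[-87,-46,0,52],loss="soft_l1");print(o.x,np.round(r(o.x).reshape(-1,2),1).tolist())
print("cab mid z=28:",loco(o.x,[[0,0,28]]),"origin",loco(o.x,[[0,0,0]]), "hood tops",loco(o.x,[[30,0,28],[-30,0,28],[0,18,8],[0,-18,8],[0,0,58]]), "yaw",.2086+o.x[2])
E
python3 fl.py
```

```text
[-8.31121767e+01 -4.08714016e+01  1.45368241e-02  5.22320130e+01] [[-0.2, 0.3], [-0.1, 0.2], [0.0, -0.3], [0.3, -0.2], [0.5, -0.1], [0.1, 0.3], [-0.5, 0.1], [-0.1, -0.4], [0.1, 1.2], [0.8, -0.4], [0.0, 0.7], [0.0, 0.0], [0.0, 0.0], [-0.1, -0.7], [0.0, 0.0], [0.0, 0.0], [0.0, 0.0], [0.0, 0.0]]
cab mid z=28: [[ 448.64468155 -223.93244833   54.36659073]] origin [[ 456.65362269 -222.23712145   27.59005757]] hood tops [[ 476.61861979 -217.5651928    63.13681513]
 [ 420.6707433  -230.29970387   45.59636633]
 [ 450.39332323 -205.16538707   35.1639955 ]
 [ 458.33738436 -240.27761405   35.31699573]
 [ 440.06367317 -225.74887      83.05573341]] yaw 0.2231368240824945
```

>>> drive_tool(steps=[[0,0,0,0.1197,0.25],[0,0,0,0.1197,0.25],[0,0,0,0.1197,0.25],[0,0,0,0.1197,0.25],[0,0,0,0.1197,0.25],[0,0,0,0.1197,0.25],[0,0,0,0.1197,0.25],[0,0,0,0.1197,0.25],[0,0,0,0.1197,0.25],[0,0,0,0.1197,0.25],[0,0,0,0.1197,0.25],[0,0,0,0.1197,0.25],[0,0,0,0.1197,0.25]])

```text
time: 11.7
tool_pos: [613.2, 138.0, 232.8]
orientation: [3.142, 0.0, 0.215]
force: [0.1, -0.8, 0.3]
opening: 0.745
finger_force: 0.0
```

>>> drive_tool(steps=[[-2.192,2.909,0,0,0.25],[-2.192,2.909,0,0,0.25],[-2.192,2.909,0,0,0.25],[-2.192,2.909,0,0,0.25],[-2.192,2.909,0,0,0.25],[-2.192,2.909,0,0,0.25],[-2.192,2.909,0,0,0.25],[-2.192,2.909,0,0,0.25],[-2.192,2.909,0,0,0.25],[-2.192,2.909,0,0,0.25],[-2.192,2.909,0,0,0.25],[0,0,3,0,0.25],[0,0,3,0,0.25],[0,0,3,0,0.25],[0,0,2,0,0.25],[0,0,0,0,0.25]])

```text
time: 13.03
tool_pos: [445.1, -225.6, 119.0]
orientation: [-3.136, 0.007, 0.22]
force: [-0.2, 0.7, 0.5]
opening: 0.75
finger_force: 0.0
```

>>> drive_tool(steps=[[0,-0.15,2,0,0.25],[0,-0.15,2,0,0.25],[0,0,0,0,0.25],[0,0,0,0,0.25]])

```text
time: 13.37
tool_pos: [447.8, -223.5, 83.4]
orientation: [-3.142, 0.0, 0.222]
force: [0.6, 0.7, -0.0]
opening: 0.743
finger_force: 0.0
```

>>> drive_tool(steps=[[0,0,1.4,0,0.25],[0,0,1.2,0,0.25],[0,0,1,0,0.25],[0,0,0,0,0.35],[0,0,0,0,0.45],[0,0,0,0,0.52],[0,0,0,0,0.6],[0,0,0,0,1],[0,0,0,0,1],[0,0,0,0,1],[0,0,0,0,1]])

```text
time: 14.28
tool_pos: [448.6, -223.4, 48.1]
orientation: [3.14, -0.002, 0.223]
force: [-0.9, -0.2, 6.0]
opening: 0.409
finger_force: 60.2
```

>>> drive_tool(steps=[[0,0,-1,0,1],[0,0,-2,0,1],[0,0,-3,0,1],[0,0,-3,0,1],[0,0,-3,0,1],[0.61,-3.34,0,0,1],[0.61,-3.34,0,0,1],[0.61,-3.34,0,0,1],[0.61,-3.34,0,0,1],[0.61,-3.34,0,0,1],[0.61,-3.34,0,0,1],[0,0,0,0,1]])

```text
time: 15.28
tool_pos: [437.7, -14.5, 167.0]
orientation: [-3.138, 0.001, 0.228]
force: [-0.6, 0.3, -2.3]
opening: 0.406
finger_force: 61.4
```

>>> drive_tool(steps=[[0,0,0,-0.1142,1],[0,0,0,-0.1142,1],[0,0,0,-0.1142,1],[0,0,0,-0.1142,1],[0,0,0,-0.1142,1],[0,0,0,-0.1142,1],[0,0,0,-0.1142,1],[0,0,0,-0.1142,1],[0,0,0,-0.1142,1],[0,0,0,-0.1142,1],[0,0,0,-0.1142,1],[0,0,3,0,1],[0,0,3,0,1],[0,0,2,0,1],[0,0,1.2,0,1],[0,0,0,0,1],[0,0,0,0,1]])

```text
time: 16.7
tool_pos: [438.8, -19.5, 74.8]
orientation: [-3.14, 0.0, 1.479]
force: [1.5, 0.1, -2.5]
opening: 0.414
finger_force: 61.2
```

Next I'll check how the loco hangs before levelling it on the table.

```bash
python3 - <<'E'
from station import env, viewer, spotter
import cv2,numpy as np
s=viewer.get_image("side")
cv2.imwrite("pics/hang.png",cv2.resize(s[140:270,110:290],(720,520),interpolation=cv2.INTER_CUBIC))
E
```

```text
(no output)
```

View pics/hang.png

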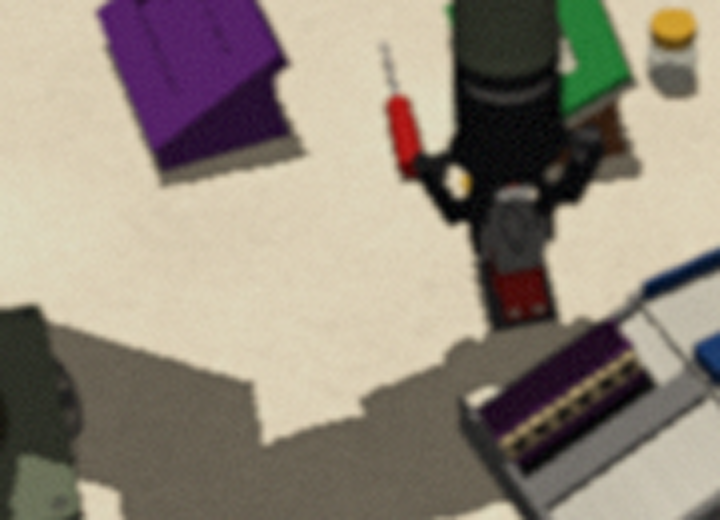

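>>> drive_tool(steps=[[0,0,2,0,1],[0,0,1,0,1],[0,0,0.5,0,1],[0,0,0.4,0,1],[0,0,0.3,0,1],[0,0,0,0,1]])

```text
time: 17.25
tool_pos: [440.5, -18.2, 35.1]
orientation: [3.139, -0.002, 1.477]
force: [-2.8, 8.3, 12.0]
opening: 0.407
finger_force: 63.5
```

The picture shows the loco hanging between the fingers at about (515,260) in the crop, rear end low, with the coach still in its lane. Contact has begun, so I'll press it level.

>>> drive_tool(steps=[[0,0,0.3,0,1],[0,0,0.3,0,1],[0,0,0.3,0,1],[0,0,0,0,1]])

```text
time: 17.58
tool_pos: [442.9, -16.7, 27.8]
orientation: [3.133, -0.005, 1.475]
force: [-2.2, 18.0, 24.6]
opening: 0.408
finger_force: 67.0
```

>>> drive_tool(steps=[[0,0,0.25,0,1],[0,0,0.25,0,1],[0,0,0,0,1]])

```text
time: 17.83
tool_pos: [444.3, -17.5, 22.8]
orientation: [3.13, -0.004, 1.477]
force: [0.9, 13.4, 20.6]
opening: 0.41
finger_force: 67.6
```

>>> drive_tool(steps=[[0,0,0.2,0,1],[0,0,0.1,0,1],[0,0,0,0,1]])

```text
time: 18.08
tool_pos: [444.7, -17.8, 19.8]
orientation: [3.129, -0.003, 1.477]
force: [1.7, 12.1, 18.3]
opening: 0.411
finger_force: 68.2
```

>>> drive_tool(steps=[[0,0,0.2,0,1],[0,0,0.1,0,1],[0,0,0,0,1]])

```text
time: 18.33
tool_pos: [444.9, -17.7, 19.2]
orientation: [3.129, -0.004, 1.477]
force: [-3.5, 13.2, 47.6]
opening: 0.41
finger_force: 71.8
```

>>> drive_tool(steps=[[0,0,-0.2,0,1],[0,0,0,0,0.6],[0,0,0,0,0.5],[0,0,0,0,0.35],[0,0,0,0,0.2],[0,0,-1,0,0.1],[0,0,-3,0,0],[0,0,-3,0,0],[0,0,-3,0,0],[0,0,0,0,0]])

```text
time: 19.17
tool_pos: [442.9, -19.7, 119.7]
orientation: [3.131, -0.0, 1.479]
force: [1.1, -0.8, -0.3]
opening: 1.0
finger_force: 0.0
```

>>> drive_tool(steps=[[0,0,0,-0.1208,0],[0,0,0,-0.1208,0],[0,0,0,-0.1208,0],[0,0,0,-0.1208,0],[0,0,0,-0.1208,0],[0,0,0,-0.1208,0],[0,0,0,-0.1208,0],[0,0,0,-0.1208,0],[0,0,0,-0.1208,0],[0,0,0,-0.1208,0],[0,0,0,-0.1208,0],[0,0,0,-0.1208,0],[0,0,0,-0.1208,0],[0,0,0,0,0]])

```text
time: 20.33
tool_pos: [438.8, -19.5, 114.3]
orientation: [-3.142, -0.001, 3.051]
force: [-0.5, -1.3, -0.3]
opening: 1.001
finger_force: 0.0
```

```bash
python3 - <<'E'
from station import env, viewer, spotter
import cv2,numpy as np
t=viewer.get_image("top");s=viewer.get_image("side");cv2.imwrite("pics/t2.png",t);cv2.imwrite("pics/s2.png",s)
for c in("top","side"):
    for n in("loco","loco_tab"):print(c,n,[(np.round(d["at"]).tolist(),round(d["conf"],2)) for d in spotter.spot_in(n,c)[:2]])
c=lambda im,x,y:cv2.resize(im[y:y+80,x:x+65],(390,480),interpolation=cv2.INTER_CUBIC)
cv2.imwrite("pics/tab.png",np.hstack([c(t,225,195),c(s,205,160)]))
E
```

```text
top loco []
top loco_tab []
side loco [([433.0, -42.0, 27.0], 0.59), ([563.0, 149.0, 88.0], 0.51)]
side loco_tab [([434.0, -47.0, 27.0], 0.92)]
```

View pics/tab.png

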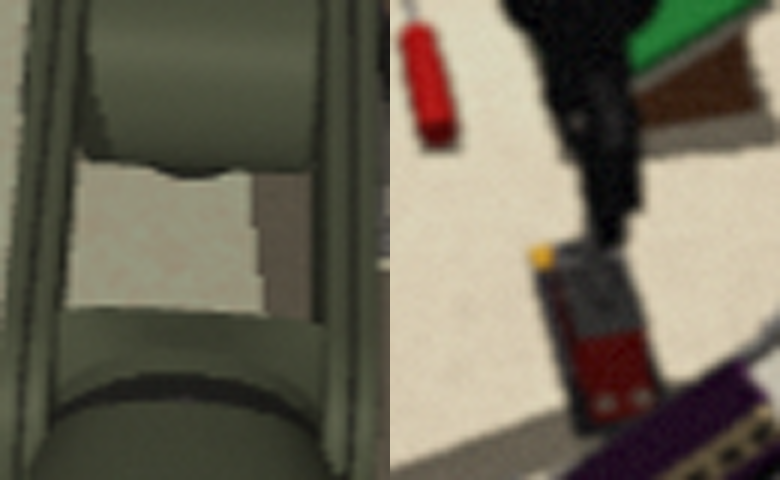

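The side crop shows the loco flat on the table, tab at (540,255) on the far-left corner. The arm hides it from above, so I'll move clear for one good measurement.

>>> drive_tool(steps=[[0,0,-3,0,0],[0,0,-3,0,0],[0,4,-3,0,0],[0,4,-3,0,0],[0,4,0,0,0],[0,4,0,0,0],[0,4,0,0,0],[0,3,0,0,0],[0,0,0,0,0]])

```text
time: 21.38
tool_pos: [459.6, 201.3, 224.7]
orientation: [3.139, 0.001, 3.053]
force: [0.3, -0.1, 0.6]
opening: 0.998
finger_force: 0.0
```

```bash
python3 - <<'E'
from station import env, viewer, spotter
import cv2,numpy as np
t=viewer.get_image("top");s=viewer.get_image("side");cv2.imwrite("pics/t2.png",t);cv2.imwrite("pics/s2.png",s)
for c in("top","side"):
    for n in("loco",):print(c,n,[(np.round(d["at"]).tolist(),round(d["conf"],2)) for d in spotter.spot_in(n,c)[:2]])
c=lambda im,x,y:cv2.resize(im[y:y+80,x:x+65],(390,480),interpolation=cv2.INTER_CUBIC)
cv2.imwrite("pics/tab2.png",np.hstack([c(t,225,195),c(s,205,160)]))
E
```

```text
top loco [([443.0, -12.0, 26.0], 0.78)]
side loco [([434.0, -38.0, 32.0], 0.72), ([359.0, -448.0, 26.0], 0.48)]
```

View pics/tab2.png

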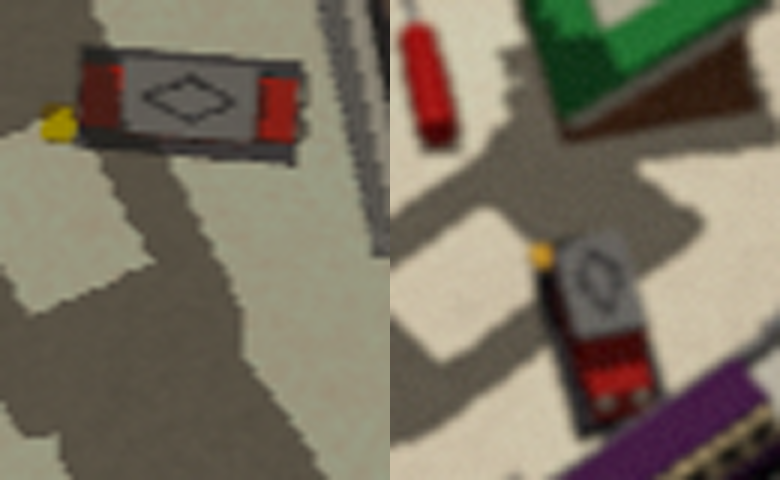

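The top crop shows the loco clearly, with plate corners (82,45), (303,63), (296,165) and (78,147), and the tab at the left.

```bash
cat > f2.py <<'E'
from h import *
f=lambda P,o:(np.array(P,float)+.5)/6-.5+o
T=f([[82,45],[303,63],[296,165],[78,147],[42,142],[45,110]],[225,195]);LT=[[55,-25,8],[-55,-25,8],[-55,25,8],[55,25,8],[71,23,8],[71,5,8]]
S=f([[150,255],[190,437],[273,400]],[205,160]);LS=[[63,14,8],[-55,25,4],[-55,-25,4]]
r=lambda p:np.r_[proj("top",pose(p[0],p[1],0,p[2])(LT))-T,proj("side",pose(p[0],p[1],0,p[2])(LS))-S].ravel()
o=least_squares(r,[443,-15,1.48],loss="soft_l1");print(o.x,np.round(r(o.x).reshape(-1,2),1).tolist())
E
python3 f2.py; python3 -c "
from station import env;print(env.sense()['tool_pos'],env.sense()['orientation'])"
```

```text
[443.1886049  -19.35135007   1.49297339] [[-0.4, 0.5], [0.0, -0.0], [0.2, -0.1], [-0.9, 0.5], [-0.3, 0.3], [-0.4, -0.5], [1.0, 0.4], [-0.5, 0.3], [2.1, 3.1]]
[458.7933378  195.63344225 224.61414502] [-3.14085794e+00 -5.66848191e-04  3.04874772e+00]
```

>>> drive_tool(steps=[[-0.068,-3.592,0,0,0],[-0.068,-3.592,0,0,0],[-0.068,-3.592,0,0,0],[-0.068,-3.592,0,0,0],[-0.068,-3.592,0,0,0],[-0.068,-3.592,0,0,0],[0,0,3.5,0,0],[0,0,3.5,0,0],[0,0,3,0,0],[0,0,2.5,0,0],[0,0,1,0,0],[0,0,0,0,0],[0,0,0,0,0]])

```text
time: 22.67
tool_pos: [442.9, -19.5, 89.9]
orientation: [-3.142, -0.001, 3.047]
force: [0.1, 0.0, -0.3]
opening: 1.002
finger_force: 0.0
```

>>> drive_tool(steps=[[0,0,2.5,0,0],[0,0,1.8,0,0],[0,0,1,0,0],[0,0,0.5,0,0],[0,0,0,0,0.15],[0,0,0,0,0.2],[0,0,0,0,0.25],[0,0,0,0,0.3],[0,0,0,0,0.4],[0,0,0,0,1],[0,0,0,0,1],[0,0,0,0,1]])

```text
time: 23.67
tool_pos: [444.2, -18.8, 33.4]
orientation: [-3.141, 0.003, 3.05]
force: [-2.1, -1.2, 8.5]
opening: 0.682
finger_force: 63.7
```

>>> drive_tool(steps=[[0,0,-1,0,1],[0,0,-2,0,1],[0,0,-3,0,1],[0,0,-3.5,0,1],[0,0,-3.5,0,1],[0,0,-3,0,1],[-1.439,3.301,0,0,1],[-1.439,3.301,0,0,1],[-1.439,3.301,0,0,1],[-1.439,3.301,0,0,1],[-1.439,3.301,0,0,1],[-1.439,3.301,0,0,1],[-1.439,3.301,0,0,1],[0,0,0,0,1],[0,0,0,0,1]])

```text
time: 24.92
tool_pos: [564.8, 203.7, 191.0]
orientation: [-3.141, -0.001, 3.052]
force: [-0.1, -0.2, -3.3]
opening: 0.678
finger_force: 66.5
```

```bash
python3 - <<'E'
from station import env, viewer, spotter
import cv2,numpy as np
s=viewer.get_image("side");t=viewer.get_image("top")
c=lambda im,x,y:cv2.resize(im[y:y+120,x:x+98],(392,480),interpolation=cv2.INTER_CUBIC)
cv2.imwrite("pics/over.png",np.hstack([c(t,125,110),c(s,200,70)]))
print(env.sense()["force"])
E
```

```text
[-0.50950689 -0.92042408 -3.23173133]
```

View pics/over.png

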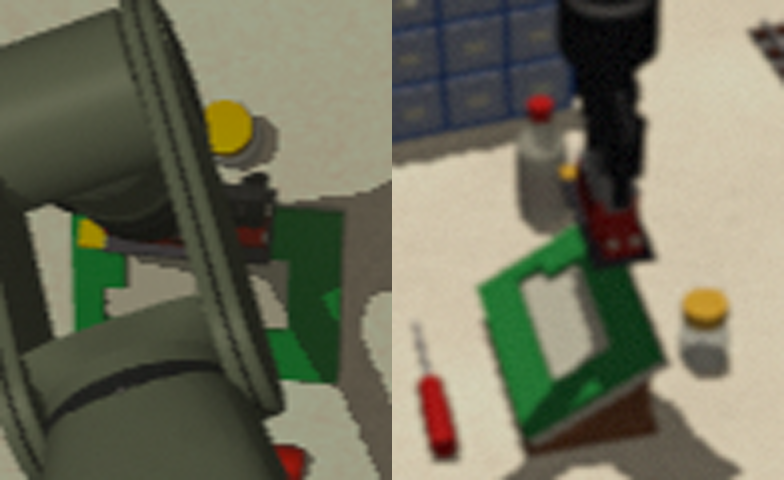

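The loco hangs level over the cradle's high rim, tab to the left (+y), so it faces the right way. I'll press its uphill plate edge on the rim's top edge to roll it to the slope in the grip.

>>> drive_tool(steps=[[0,0,2.5,0,1],[0,0,2,0,1],[0,0,1,0,1],[0,0,0.3,0,1],[0,0,0,0,1],[0,0,0,0,1]])

```text
time: 25.52
tool_pos: [565.6, 202.1, 134.9]
orientation: [3.141, 0.002, 3.049]
force: [0.5, 0.0, -2.0]
opening: 0.676
finger_force: 66.5
```

>>> drive_tool(steps=[[0.214,0,0.116,0,1],[0.214,0,0.116,0,1],[0.2,0,0.138,0,1],[0,0,0,0,1]])

```text
time: 25.85
tool_pos: [560.7, 203.0, 132.1]
orientation: [3.14, 0.006, 3.05]
force: [2.4, -1.7, 3.6]
opening: 0.683
finger_force: 67.2
```

>>> drive_tool(steps=[[0.2,0,0.138,0,1],[0.186,0,0.158,0,1],[0.186,0,0.158,0,1],[0,0,0,0,1]])

```text
time: 26.18
tool_pos: [556.1, 203.5, 129.5]
orientation: [3.139, 0.009, 3.05]
force: [1.9, -2.9, 15.0]
opening: 0.68
finger_force: 68.9
```

>>> drive_tool(steps=[[0.168,0,0.176,0,1],[0.168,0,0.176,0,1],[0.149,0,0.194,0,1],[0.149,0,0.194,0,1],[0,0,0,0,1]])

```text
time: 26.6
tool_pos: [546.8, 204.4, 122.4]
orientation: [3.14, 0.003, 3.049]
force: [-6.0, -3.3, 21.6]
opening: 0.679
finger_force: 72.5
```

>>> drive_tool(steps=[[0.05,0,0.2,0,1],[0.05,0,0.2,0,1],[0,0,0,0,1]])

```text
time: 26.85
tool_pos: [543.4, 204.6, 118.2]
orientation: [3.14, -0.002, 3.049]
force: [-12.7, -1.0, 26.0]
opening: 0.682
finger_force: 75.5
```

>>> drive_tool(steps=[[0,0,0.15,0,1],[0,0,0.15,0,1],[0,0,0,0,1]])

```text
time: 27.1
tool_pos: [541.6, 204.7, 115.3]
orientation: [3.141, -0.006, 3.049]
force: [-16.8, -1.1, 27.9]
opening: 0.68
finger_force: 78.2
```

>>> drive_tool(steps=[[0,0,0.15,0,1],[0,0,0.05,0,1],[0,0,0,0,1]])

```text
time: 27.35
tool_pos: [540.6, 204.8, 113.1]
orientation: [3.141, -0.008, 3.049]
force: [-19.9, -0.9, 29.5]
opening: 0.685
finger_force: 80.3
```

>>> drive_tool(steps=[[0.2,0,-0.35,0,1],[0.25,0,-0.45,0,1],[0.5,0,-0.9,0,1],[0,0,0,0,1],[0,0,0,0,1]])

```text
time: 27.77
tool_pos: [536.0, 205.1, 126.2]
orientation: [3.141, -0.0, 3.05]
force: [0.3, -0.9, -2.4]
opening: 0.684
finger_force: 76.3
```

```bash
python3 - <<'E'
from station import env, viewer, spotter
import cv2,numpy as np
from h import proj
s=viewer.get_image("side");cv2.imwrite("pics/s3.png",s);t=viewer.get_image("top");cv2.imwrite("pics/t3.png",t)
print(env.sense()["tool_pos"],env.sense()["force"])
# predicted vs seen tab centroid for tilts
O=np.array([532.25,204.42,60]);u=np.array([.9958,-.0917,0]);z=np.array([0,0,1.]);v=np.array([.0917,.9958,0])
piv=env.sense()["tool_pos"]+[0,0,8.6]
for a in(20,25,30,35):
    a=np.radians(a);n=-np.sin(a)*u+np.cos(a)*z;up=np.cos(a)*u+np.sin(a)*z
    P=lambda x,y,zz:piv+x*v-y*up+(zz-42)*n
    print(round(np.degrees(a)),"tab",[proj(c,P(63,14,8))[0].round(1) for c in("side","top")],"rear corners",proj("side",[P(-55,25,8),P(-55,-25,8)]).round(1).tolist())
for n,im in(("side",s),("top",t)):
    m=cv2.inRange(cv2.cvtColor(im,cv2.COLOR_BGR2HSV),(18,140,60),(32,255,255));k,l,st,ce=cv2.connectedComponentsWithStats(m)
    print(n,[(st[i].tolist(),ce[i].round(1)) for i in range(1,k) if st[i,4]>8])
cv2.imwrite("pics/tilt.png",cv2.resize(s[95:195,195:295],(600,600),interpolation=cv2.INTER_CUBIC))
E
```

```text
[536.01673627 204.84257833 125.61627564] [-0.63852524  0.25453256 -3.21166272]
20 tab [array([240.4, 130. ]), array([152.2, 176.9])] rear corners [[245.4, 154.2], [259.8, 147.8]]
25 tab [array([241.3, 129.9]), array([152.4, 175.8])] rear corners [[246.5, 154.3], [260.4, 147.0]]
30 tab [array([242.2, 129.7]), array([152.5, 174.6])] rear corners [[247.6, 154.2], [261.0, 146.1]]
35 tab [array([243.2, 129.4]), array([152.5, 173.5])] rear corners [[248.8, 154.1], [261.4, 145.2]]
side [([273, 143, 11, 9, 81], array([277.8, 146.8])), ([424, 286, 13, 16, 115], array([430. , 293.3]))]
top [([393, 79, 12, 11, 91], array([398.6,  83.9])), ([174, 135, 14, 14, 152], array([180.8, 141.7]))]
```

View pics/tilt.png

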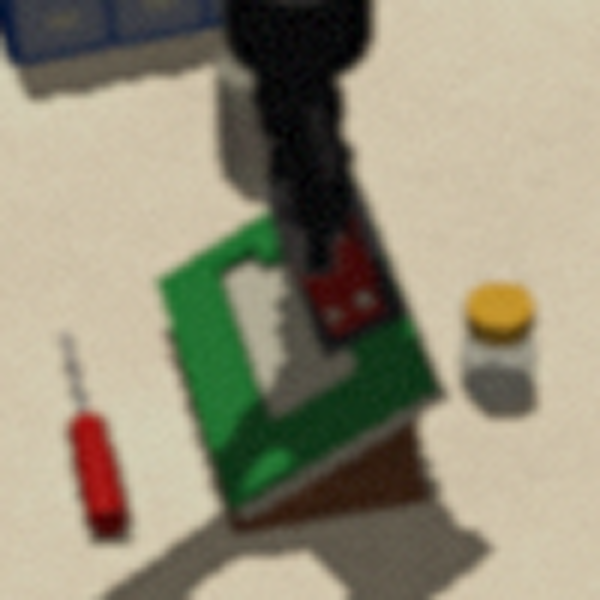

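The crop shows the loco rolled close to the slope: its rear plate edge runs from (330,352) to (402,318), about 24 degrees, with the tab end on the slot side. The pocket floor will take up the rest. Next I'll hover over the pocket and lower along the board normal.

>>> drive_tool(steps=[[0.77,-0.02,0.45,0,1],[0.77,-0.02,0.45,0,1],[0.77,-0.02,0.45,0,1],[0.78,-0.03,0.45,0,1],[0,0,0,0,1],[0,0,0,0,1]])

```text
time: 28.37
tool_pos: [504.5, 206.9, 107.8]
orientation: [-3.141, -0.001, 3.05]
force: [0.2, 0.6, -2.2]
opening: 0.684
finger_force: 76.3
```

>>> drive_tool(steps=[[-0.15,0,0.26,0,1],[-0.15,0,0.26,0,1],[-0.15,0,0.26,0,1],[0,0,0,0,1],[0,0,0,0,1]])

```text
time: 28.78
tool_pos: [510.0, 206.3, 100.1]
orientation: [-3.141, -0.0, 3.049]
force: [0.2, 0.5, -3.3]
opening: 0.683
finger_force: 76.3
```

>>> drive_tool(steps=[[-0.1,0,0.17,0,1],[-0.1,0,0.17,0,1],[0,0,0,0,1],[0,0,0,0,1]])

```text
time: 29.12
tool_pos: [511.6, 206.3, 97.4]
orientation: [3.141, -0.0, 3.05]
force: [-3.3, -0.5, 1.8]
opening: 0.684
finger_force: 76.9
```

>>> drive_tool(steps=[[0.087,0,0.05,0,1],[0.087,0,0.05,0,1],[0,0,0,0,1]])

```text
time: 29.37
tool_pos: [511.0, 206.6, 96.7]
orientation: [3.141, 0.003, 3.05]
force: [-0.7, -1.7, 3.7]
opening: 0.685
finger_force: 77.2
```

>>> drive_tool(steps=[[-0.05,0,0.087,0,1],[-0.05,0,0.087,0,1],[0,0,0,0,1]])

```text
time: 29.62
tool_pos: [510.8, 206.6, 96.2]
orientation: [3.141, 0.0, 3.05]
force: [-7.9, -1.5, 14.3]
opening: 0.685
finger_force: 78.7
```

```bash
python3 - <<'E'
from station import env, viewer
import numpy as np,cv2
from h import proj
s=env.sense();print(s["tool_pos"],s["force"],s["ft_torque"])
O=np.array([532.25,204.42,60]);u=np.array([.9958,-.0917,0]);z=np.array([0,0,1.]);v=np.array([.0917,.9958,0])
piv=s["tool_pos"]+[0,0,8.6]
im=viewer.get_image("side");cv2.imwrite("pics/s4.png",im);t=viewer.get_image("top");cv2.imwrite("pics/t4.png",t)
for a in(15,20,25,30,35):
    a=np.radians(a);n=-np.sin(a)*u+np.cos(a)*z;up=np.cos(a)*u+np.sin(a)*z
    P=lambda x,y,zz:piv+x*v-y*up+(zz-42)*n
    print(round(np.degrees(a)),[proj("side",[P(-55,25,8),P(-55,-25,8),P(-55,-25,0),P(-52.2,15,28),P(-52.2,-15,28)]).round(1).tolist()],proj("top",[P(63,14,8)]).round(1))
# enlarge as text: red mask & dark plate near rear
hsv=cv2.cvtColor(im,cv2.COLOR_BGR2HSV)
y0,y1,x0,x1=135,172,222,268
for y in range(y0,y1):
    print(y,"".join("R" if ((h<8 or h>172) and S>110 and V>40) else "G" if 45<h<80 and S>110 else "#" if V<60 else "w" if V>150 else "." for h,S,V in hsv[y,x0:x1].astype(int)))
m=cv2.inRange(cv2.cvtColor(t,cv2.COLOR_BGR2HSV),(18,120,60),(32,255,255));k,l,st,ce=cv2.connectedComponentsWithStats(m)
print([(st[i].tolist(),ce[i].round(1)) for i in range(1,k) if st[i,4]>8])
E
```

```text
[510.77116708 206.59704622  96.21040195] [-7.91052127 -1.51075944 14.25922337] [-0.12475728  0.54270728  0.06928497]
15 [[[236.8, 162.4], [251.4, 157.0], [252.1, 158.7], [237.8, 156.5], [246.7, 153.2]]] [[153.5 188.2]]
20 [[[237.8, 162.5], [252.1, 156.2], [252.9, 157.8], [238.3, 156.6], [246.9, 152.8]]] [[153.7 187.1]]
25 [[[238.9, 162.5], [252.7, 155.3], [253.7, 156.9], [238.8, 156.7], [247.1, 152.4]]] [[153.8 185.9]]
30 [[[240.0, 162.5], [253.2, 154.5], [254.4, 155.9], [239.3, 156.8], [247.2, 151.9]]] [[153.9 184.8]]
35 [[[241.2, 162.3], [253.6, 153.6], [255.0, 154.9], [239.8, 156.8], [247.3, 151.5]]] [[153.9 183.7]]
135 wwwwwwwww..###############GGGGGGGGGG.wwwwwwwww
136 wwwwwwww...###############GGGGGGGGGG..wwwwwwww
137 wwwwww.GGG.###############.GGGGGGGGGG.wwwwwwww
138 wwwww.GGGG.#############R##GGGGGGGGGG..wwwwwww
139 www.GGGGGG.############RR##GGGGGGGGGGG.wwwwwww
140 w..GGGGGGG.#############RR#.GGGGGGGGGG.wwwwwww
141 .GGGGGGGGG..############RR##GGGGGGGGGG..wwwwww
142 GGGGGGGGGG..#############R##GGGGGGGGGGG.wwwwww
143 .GGGGGGGGG...#########RRRR##.GGGGGGGGGG..wwwww
144 .GGGGGGGGG
[... 812 characters left out ...]
GGGGGGGGGG#..########GGGGGGGGGGGGGGGGG#.
161 wwww.GGGGGGGGGGG#..######GGGGGGGGGGGGGGGGG....
162 wwww..GGGGGGGGGGG...###.GGGGGGGGGGGGGGGGG.....
163 wwww..GGGGGGGGGGG#.....GGGGGGGGGGGGGGGG.....ww
164 wwwww.GGGGGGGGGGGG...GGGGGGGGGGGGGGGG......www
165 wwwww..GGGGGGGGGGGGGGGGGGGGGGGGGGGGG.......www
166 wwwwww.GGGGGGGGGGGGGGGGGGGGGGGGGG#......#..www
167 wwwwww.#GGGGGGGGGGGGGGGGGGGGGGGG.......##..www
168 wwwwww..GGGGGGGGGGGGGGGGGGGGGGG......#####.www
169 wwwwww..#GGGGGGGGGGGGGGGGGGGG......#######..ww
170 wwwwwww.#GGGGGGGGGGGGGGGGGG.......########..ww
171 wwwwwww..GGGGGGGGGGGGGGGGG.......#########..ww
[([393, 79, 12, 11, 91], array([398.6,  83.9])), ([174, 135, 14, 14, 156], array([180.8, 141.5]))]
```

>>> drive_tool(steps=[[0.075,0,-0.13,0,1],[-0.13,0,-0.075,0,1],[-0.13,0,-0.075,0,1],[-0.062,0,0.108,0,1],[0,0,0,0,1],[0,0,0,0,1]])

```text
time: 30.22
tool_pos: [510.8, 206.6, 96.7]
orientation: [3.141, -0.006, 3.049]
force: [-11.2, 1.5, 13.5]
opening: 0.684
finger_force: 78.4
```

>>> drive_tool(steps=[[0.09,0,0.14,0,1],[0.09,0,0.14,0,1],[0.09,0,0.14,0,1],[0,0,0,0,1],[0,0,0,0,1]])

```text
time: 30.63
tool_pos: [509.0, 206.7, 93.8]
orientation: [3.141, -0.003, 3.05]
force: [-12.3, 0.3, 20.0]
opening: 0.681
finger_force: 80.2
```

>>> drive_tool(steps=[[0.09,0,0.14,0,1],[0.07,0,0.14,0,1],[0.07,0,0.14,0,1],[0,0,0,0,1],[0,0,0,0,1]])

```text
time: 31.05
tool_pos: [508.7, 206.8, 93.1]
orientation: [3.14, 0.003, 3.051]
force: [-15.2, -5.4, 39.3]
opening: 0.682
finger_force: 82.4
```

>>> drive_tool(steps=[[0.15,0,-0.26,0,1],[0.15,0,-0.26,0,1],[0.15,0,-0.26,0,1],[0,0,0,0,1],[0,0,0,0,1]])

```text
time: 31.47
tool_pos: [503.5, 206.8, 94.3]
orientation: [-3.141, -0.002, 3.05]
force: [-0.4, -0.3, -2.8]
opening: 0.683
finger_force: 77.2
```

```bash
python3 - <<'E'
from station import env, viewer
import numpy as np,cv2
from h import proj
s=env.sense();print(s["tool_pos"],s["force"],s["ft_torque"])
O=np.array([532.25,204.42,60]);u=np.array([.9958,-.0917,0]);z=np.array([0,0,1.]);v=np.array([.0917,.9958,0])
piv=s["tool_pos"]+[0,0,8.6]
im=viewer.get_image("side")
for a in(15,20,25,30,35):
    a=np.radians(a);n=-np.sin(a)*u+np.cos(a)*z;up=np.cos(a)*u+np.sin(a)*z
    P=lambda x,y,zz:piv+x*v-y*up+(zz-42)*n
    print(round(np.degrees(a)),[proj("side",[P(-55,25,8),P(-55,-25,8),P(-55,25,0),P(-55,-25,0)]).round(1).tolist()])
hsv=cv2.resize(cv2.cvtColor(im[130:172,215:270],cv2.COLOR_BGR2HSV),None,fx=2,fy=1,interpolation=cv2.INTER_LINEAR)
for y in range(12,40):
    print(y+130,"".join("R" if ((h<8 or h>172) and S>110 and V>40) else "G" if 45<h<80 and S>110 else "#" if V<60 else "w" if V>150 else "." for h,S,V in hsv[y].astype(int)))
E
```

```text
[503.49958133 206.8259652   94.25490305] [-0.41520565 -0.34209319 -2.8455973 ] [0.03452428 0.03912376 0.03409506]
15 [[[234.6, 163.3], [249.3, 157.9], [235.3, 165.0], [249.9, 159.6]]]
20 [[[235.7, 163.4], [249.9, 157.1], [236.6, 165.0], [250.8, 158.7]]]
25 [[[236.8, 163.4], [250.5, 156.3], [237.8, 164.9], [251.5, 157.8]]]
30 [[[237.9, 163.4], [251.0, 155.4], [239.1, 164.8], [252.2, 156.8]]]
35 [[[239.0, 163.2], [251.4, 154.5], [240.4, 164.5], [252.8, 155.8]]]
142 wwwwwwwwwwwww.GGGGGGGGGGGGGGGGGGG.########################RRRR####..GGGGGGGGGGGGGGGGGGGGGGG...wwwwwwwwwwwwwwww
143 wwwwwwwwwwwww..GGGGGGGGGGGGGGGGGG.#########################RRG#####.GGGGGGGGGGGGGGGGGGGGGGGG...wwwwwwwwwwwwwww
144 wwwwwwwwwwwwww..GGGGGGGGGGGGGGGGGG..##################GG###RRG######.GGGGGGGGGGGGGGGGGGGGGGGG...wwwwwwwwwwwwww
145 wwwwwwwwwwwwwww.GGGGGGGGGGGGGGGGGGG.################RRRRRRRG###R#####.GGGGGGGGGGGGGGGGGGGGGGGG..wwwwwwwwwwwwww
146 wwwwwwwwwwwwwww..GGGGGGGGGGGGGGGGGG.################RRRRRRRRRRRG#####..GGGGGGGGGGGGGGGGGGGGGGGG..wwwwwwwwwwwww
147 wwwwwwwwwwwwwwww..GGGGGGGGGGGGGGGGGG################RRRRR
[... 1883 characters left out ...]
..wwwwwwww
164 wwwwwwwwwwwwwwwwwwwwwwww...GGGGGGGGGGGGGGGGGGGGGGG####.GGGGGGGGGGGGGGGGGGGGGGGGGGGGGGGGG#............wwwwwwwww
165 wwwwwwwwwwwwwwwwwwwwwwww....GGGGGGGGGGGGGGGGGGGGGGGGGGGGGGGGGGGGGGGGGGGGGGGGGGGGGGGGG#..............wwwwwwwwww
166 wwwwwwwwwwwwwwwwwwwwwwwww....GGGGGGGGGGGGGGGGGGGGGGGGGGGGGGGGGGGGGGGGGGGGGGGGGGGG...................wwwwwwwwww
167 wwwwwwwwwwwwwwwwwwwwwwwww....GGGGGGGGGGGGGGGGGGGGGGGGGGGGGGGGGGGGGGGGGGGGGGGGG#............######...wwwwwwwwww
168 wwwwwwwwwwwwwwwwwwwwwwwwww....GGGGGGGGGGGGGGGGGGGGGGGGGGGGGGGGGGGGGGGGGGGGG#..............#######....wwwwwwwww
169 wwwwwwwwwwwwwwwwwwwwwwwwww....#GGGGGGGGGGGGGGGGGGGGGGGGGGGGGGGGGGGGGGGG#............#############....wwwwwwwww
```

>>> drive_tool(steps=[[-0.303,0,-0.175,0,1],[-0.303,0,-0.175,0,1],[0,0,0,0,1],[-0.1,0,0.173,0,1],[-0.1,0,0.173,0,1],[0,0,0,0,1],[0,0,0,0,1]])

```text
time: 32.1
tool_pos: [511.7, 206.3, 95.9]
orientation: [3.141, -0.0, 3.049]
force: [-3.3, 0.1, 3.9]
opening: 0.681
finger_force: 78.0
```

>>> drive_tool(steps=[[0.1,0,-0.173,0,1],[0.21,0,0.125,0,1],[0.21,0,0.125,0,1],[0,0,0,0,1],[-0.1,0,0.173,0,1],[0,0,0,0,1],[0,0,0,0,1]])

```text
time: 32.68
tool_pos: [506.7, 206.6, 93.2]
orientation: [-3.141, -0.002, 3.05]
force: [-5.6, 0.3, 3.7]
opening: 0.68
finger_force: 78.0
```

```bash
cat > st.py <<'E'
from station import env, viewer
import numpy as np,cv2,sys
s=env.sense();d=s["tool_pos"]+[0,0,8.6]-[532.25,204.42,60]
h=d[0]*.9958-d[1]*.0917;print("x",round(h*.866+d[2]*.5,1),"y",round(d[0]*.0917+d[1]*.9958,1),"n",round(-h*.5+d[2]*.866,1),s["force"].round(1),s["ft_torque"].round(2))
im=viewer.get_image("side")
hsv=cv2.resize(cv2.cvtColor(im[125:172,215:270],cv2.COLOR_BGR2HSV),None,fx=2,fy=1)
for y in range(int(sys.argv[1]),42):
    print(y+125,"".join("R" if ((h<8 or h>172) and S>110 and V>40) else "Y" if 18<h<32 and S>120 else "G" if 45<h<80 and S>110 else "#" if V<60 else "w" if V>150 else "." for h,S,V in hsv[y].astype(int)))
E
python3 st.py 18
```

```text
x -1.3 y -0.2 n 49.0 [-5.6  0.3  3.7] [0.09 0.74 0.1 ]
143 wwwwwwwwwwwwww.GGGGGGGGGGGGGGGGGGGGG########################GRR#####.GGGGGGGGGGGGGGGGGGGGGGG...wwwwwwwwwwwwwww
144 wwwwwwwwwwwwww..GGGGGGGGGGGGGGGGGGGG.###################RRR###GG#R####GGGGGGGGGGGGGGGGGGGGGGG...wwwwwwwwwwwwww
145 wwwwwwwwwwwwwww.GGGGGGGGGGGGGGGGGGGGG.#################RRG.##RRG#R####.GGGGGGGGGGGGGGGGGGGGGGG..wwwwwwwwwwwwww
146 wwwwwwwwwwwwwww..GGGGGGGGGGGGGGGGGGGG.################RRRRRG..GG##G####.GGGGGGGGGGGGGGGGGGGGGGG..wwwwwwwwwwwww
147 wwwwwwwwwwwwwwww..GGGGGGGGGGGGGGGGGGG#################RRRRRRRG.RRRRR####GGGGGGGGGGGGGGGGGGGGGGGG..wwwwwwwwwwww
148 wwwwwwwwwwwwwwwww.GGGGGGGGGGGGGGGGGGGG################RRRRRRRG..GRR#####GGGGGGGGGGGGGGGGGGGGGGGG...wwwwwwwwwww
149 wwwwwwwwwwwwwwww..GGGGGGGGGGGGGGGGGGGG##############RRRRRRRRRRR.##GRR###GGGGGGGGGGGGGGGGGGGGGGGGG...wwwwwwwwww
150 wwwwwwwwwwwwwww...GGGGGGGGGGGGGGGGGGGGG#######RRRRRRRRRRRRRRR.##GRRRR####GGGGGGGGGGGGGGGGGGGGGGGGG...wwwwwwwww
151 wwwwwwwwwwwwwwww...GGGGGGGGGGGGGGGGGGGGG###.RRRRRRRRRRRRRRRRRRRRRRR#######GGGGGGGGGGGGGGGGGGGGGGGGG...wwwwwwww
152 wwwwww
[... 1014 characters left out ...]
GG.......w
161 wwwwwwwwwwwwwwwwwwwwww...GGGGGGGGGGGGGGGGGGGGGG################GGGGGGGGGGGGGGGGGGGGGGGGGGGGGGGGGGGG..........w
162 wwwwwwwwwwwwwwwwwwwwww...GGGGGGGGGGGGGGGGGGGGGGG#############GGGGGGGGGGGGGGGGGGGGGGGGGGGGGGGGGG#..........wwww
163 wwwwwwwwwwwwwwwwwwwwww....GGGGGGGGGGGGGGGGGGGGGGG########GGGGGGGGGGGGGGGGGGGGGGGGGGGGGGGGGG...........wwwwwwww
164 wwwwwwwwwwwwwwwwwwwwwwww...GGGGGGGGGGGGGGGGGGGGGG#####GGGGGGGGGGGGGGGGGGGGGGGGGGGGGGGGGGG............wwwwwwwww
165 wwwwwwwwwwwwwwwwwwwwwwww....GGGGGGGGGGGGGGGGGGGGGGGGGGGGGGGGGGGGGGGGGGGGGGGGGGGGGGGGGG..............wwwwwwwwww
166 wwwwwwwwwwwwwwwwwwwwwwwww....GGGGGGGGGGGGGGGGGGGGGGGGGGGGGGGGGGGGGGGGGGGGGGGGGGGG.............#.....wwwwwwwwww
```

>>> drive_tool(steps=[[0.05,0,-0.087,0,1],[-0.13,0,-0.075,0,1],[-0.13,0,-0.075,0,1],[-0.13,0,-0.075,0,1],[-0.13,0,-0.075,0,1],[0,0,0,0,1],[0,0,0,0,1]])

```text
time: 33.32
tool_pos: [512.9, 206.2, 96.8]
orientation: [3.141, 0.0, 3.049]
force: [-2.0, 0.4, -1.6]
opening: 0.682
finger_force: 77.4
```

```bash
python3 st.py 25
```

```text
x 5.9 y -0.0 n 49.0 [-2.   0.4 -1.6] [-0.02  0.23 -0.03]
150 wwwwwwwwwwwwwww...GGGGGGGGGGGGGGGGGGGGGG........RRRRRG..GRRRRRRG..GRRRRR######GGGGGGGGGGGGGGGGGGGG...wwwwwwwww
151 wwwwwwwwwwwwwwww...GGGGGGGGGGGGGGGGGGGGG.........RRRRRRRRG.RR.GRRRRRRRRRR######GGGGGGGGGGGGGGGGGGGG...wwwwwwww
152 wwwwwwwwwwwwwwww...GGGGGGGGGGGGGGGGGGGGG.........#RRRRRRRRRRRRRRRR....RRR######GGGGGGGGGGGGGGGGGGGGG..wwwwwwww
153 wwwwwwwwwwwwwwwww...GGGGGGGGGGGGGGGGGGGGG........##RRRRRRRRG..GRRR....RRR#######GGGGGGGGGGGGGGGGGGGG...wwwwwww
154 wwwwwwwwwwwwwwwww...GGGGGGGGGGGGGGGGGGGGGG........##RRRRRRRRRRRRRRRRRRRRRG######GGGGGGGGGGGGGGGGGGGGG...wwwwww
155 wwwwwwwwwwwwwwwwww...GGGGGGGGGGGGGGGGGGGGG##......###RRR....RRRRRRRRRRRR########GGGGGGGGGGGGGGGGGGGGGG...wwwww
156 wwwwwwwwwwwwwwwwww....GGGGGGGGGGGGGGGGGGGGG#.......#####....RRRRRRRG##########GGGGGGGGGGGGGGGGGGGGGGGGG...wwww
157 wwwwwwwwwwwwwwwwwww...GGGGGGGGGGGGGGGGGGGGGG........####RRRRRG###############GGGGGGGGGGGGGGGGGGGGGGGGGGG..wwww
158 wwwwwwwwwwwwwwwwwwww...GGGGGGGGGGGGGGGGGGGGG#.......#########RR##########GGGGGGGGGGGGGGGGGGGGGGGGGGGGGGG...www
159 wwww
[... 211 characters left out ...]
GG.......w
161 wwwwwwwwwwwwwwwwwwwwww...GGGGGGGGGGGGGGGGGGGGGG........#########GGGGGGGGGGGGGGGGGGGGGGGGGGGGGGGGGG#.........ww
162 wwwwwwwwwwwwwwwwwwwwww...GGGGGGGGGGGGGGGGGGGGGG##........####GGGGGGGGGGGGGGGGGGGGGGGGGGGGGGGGGGG..........wwww
163 wwwwwwwwwwwwwwwwwwwwww....GGGGGGGGGGGGGGGGGGGGGG##........#GGGGGGGGGGGGGGGGGGGGGGGGGGGGGGGG#..........wwwwwwww
164 wwwwwwwwwwwwwwwwwwwwwwww...GGGGGGGGGGGGGGGGGGGGGG#.....GGGGGGGGGGGGGGGGGGGGGGGGGGGGGGGGG.............wwwwwwwww
165 wwwwwwwwwwwwwwwwwwwwwwww...GGGGGGGGGGGGGGGGGGGGGGGGGGGGGGGGGGGGGGGGGGGGGGGGGGGGGGGGGG#..............wwwwwwwwww
166 wwwwwwwwwwwwwwwwwwwwwwwww...GGGGGGGGGGGGGGGGGGGGGGGGGGGGGGGGGGGGGGGGGGGGGGGGGGGGG.............#.....wwwwwwwwww
```

>>> drive_tool(steps=[[0.087,0,0.05,0,1],[0.087,0,0.05,0,1],[0.037,0,0.137,0,1],[0.087,0,0.05,0,1],[0,0,0,0,1],[0,0,0,0,1]])

```text
time: 33.87
tool_pos: [510.9, 206.6, 95.1]
orientation: [3.141, 0.004, 3.05]
force: [0.3, -1.5, 5.2]
opening: 0.687
finger_force: 78.3
```

>>> drive_tool(steps=[[0.087,0,0.05,0,1],[0.043,0,0.025,0,1],[-0.05,0,0.087,0,1],[0,0,0,0,1],[0,0,0,0,1]])

```text
time: 34.28
tool_pos: [509.3, 206.9, 94.0]
orientation: [3.14, 0.002, 3.049]
force: [-3.9, -0.5, 11.1]
opening: 0.68
finger_force: 79.0
```

```bash
python3 st.py 25
```

```text
x 1.3 y 0.4 n 48.4 [-3.9 -0.5 11.1] [-0.3   0.15 -0.07]
150 wwwwwwwwwwwwwww...GGGGGGGGGGGGGGGGGGGGGG.......##RRRRRRRRG..GRRRRRR########GGGGGGGGGGGGGGGGGGGGGGG...wwwwwwwww
151 wwwwwwwwwwwwwww....GGGGGGGGGGGGGGGGGGGGG#.....RRRRRRRRRRRRRRRG..GRRRRG######GGGGGGGGGGGGGGGGGGGGGGG...wwwwwwww
152 wwwwwwwwwwwwwwww...GGGGGGGGGGGGGGGGGGGGG##.....RRRRRRRRRRRRRR...GRRRRRR######GGGGGGGGGGGGGGGGGGGGGGG..wwwwwwww
153 wwwwwwwwwwwwwwwww...GGGGGGGGGGGGGGGGGGGGG#....##RRRRR...GRRRRRRR....RRRG######GGGGGGGGGGGGGGGGGGGGGG...wwwwwww
154 wwwwwwwwwwwwwwwww...GGGGGGGGGGGGGGGGGGGGGG#.....#RRG..GRRRRRRRRRR.RRRRRRR#####GGGGGGGGGGGGGGGGGGGGGGG...wwwwww
155 wwwwwwwwwwwwwwwwww...GGGGGGGGGGGGGGGGGGGGG##....##RRRRRRRRRRRRRRRRRRRRR#######GGGGGGGGGGGGGGGGGGGGGGGG...wwwww
156 wwwwwwwwwwwwwwwwww....GGGGGGGGGGGGGGGGGGGGG##...####GRR..RRRRRRRR##RR#########GGGGGGGGGGGGGGGGGGGGGGGGG...wwww
157 wwwwwwwwwwwwwwwwwww...GGGGGGGGGGGGGGGGGGGGGG.....####R.RRRRRRG###############GGGGGGGGGGGGGGGGGGGGGGGGGGG..wwww
158 wwwwwwwwwwwwwwwwwwww...GGGGGGGGGGGGGGGGGGGGGG#....#####RRRRRRRR##########GGGGGGGGGGGGGGGGGGGGGGGGGGGGGGG...www
159 wwwww
[... 210 characters left out ...]
GG.......w
161 wwwwwwwwwwwwwwwwwwwwww...GGGGGGGGGGGGGGGGGGGGG##....###########GGGGGGGGGGGGGGGGGGGGGGGGGGGGGGGGGGG#.........ww
162 wwwwwwwwwwwwwwwwwwwwww...GGGGGGGGGGGGGGGGGGGGGGG.....########GGGGGGGGGGGGGGGGGGGGGGGGGGGGGGGGGG...........wwww
163 wwwwwwwwwwwwwwwwwwwwww....GGGGGGGGGGGGGGGGGGGGGG.......##GGGGGGGGGGGGGGGGGGGGGGGGGGGGGGGGGG#..........wwwwwwww
164 wwwwwwwwwwwwwwwwwwwwwwww...GGGGGGGGGGGGGGGGGGGGGG#.....GGGGGGGGGGGGGGGGGGGGGGGGGGGGGGGGG.............wwwwwwwww
165 wwwwwwwwwwwwwwwwwwwwwwwww...GGGGGGGGGGGGGGGGGGGGGGGGGGGGGGGGGGGGGGGGGGGGGGGGGGGGGGGGG...............wwwwwwwwww
166 wwwwwwwwwwwwwwwwwwwwwwwww....GGGGGGGGGGGGGGGGGGGGGGGGGGGGGGGGGGGGGGGGGGGGGGGGGGGG...................wwwwwwwwww
```

>>> drive_tool(steps=[[0.15,0,-0.26,0,1],[0,0.25,0,0,1],[0.13,0,0.075,0,1],[0,0,0,0,1],[-0.15,0,0.26,0,1],[0,0,0,0,1],[0,0,0,0,1]])

```text
time: 34.92
tool_pos: [505.7, 209.3, 92.1]
orientation: [-3.141, -0.004, 3.049]
force: [-8.2, -0.2, 9.2]
opening: 0.677
finger_force: 78.7
```

```bash
python3 st.py 25
```

```text
x -3.0 y 2.4 n 48.7 [-8.2 -0.2  9.2] [0.19 0.98 0.05]
150 wwwwwwwwwwwwwww...GGGGGGGGGGGGGGGGGGGGG#####RG###RRRRRRRRRRRRRRRRRRR#####GGGGGGGGGGGGGGGGGGGGGGGGG...wwwwwwwww
151 wwwwwwwwwwwwwww....GGGGGGGGGGGGGGGGGGGGG###RRRRRRRRRRRRG..GRRRRG##G#######GGGGGGGGGGGGGGGGGGGGGGGGG...wwwwwwww
152 wwwwwwwwwwwwwwww...GGGGGGGGGGGGGGGGGGGGGG####RRRRRRG......GRRRRRRG#R######GGGGGGGGGGGGGGGGGGGGGGGGGG..wwwwwwww
153 wwwwwwwwwwwwwwwww...GGGGGGGGGGGGGGGGGGGGGG####RRRRRRRG..GRRRR.....RRR######GGGGGGGGGGGGGGGGGGGGGGGGG...wwwwwww
154 wwwwwwwwwwwwwwwww...GGGGGGGGGGGGGGGGGGGGGGG###RRRRRG..GRRRRRR.....RRR######GGGGGGGGGGGGGGGGGGGGGGGGGG...wwwwww
155 wwwwwwwwwwwwwwwwww...GGGGGGGGGGGGGGGGGGGGGGG###G##GRRRRRRRRRRRRRRRRRR########GGGGGGGGGGGGGGGGGGGGGGGGG...wwwww
156 wwwwwwwwwwwwwwwwww....GGGGGGGGGGGGGGGGGGGGGG####RRR.....RRRRRRRG##############GGGGGGGGGGGGGGGGGGGGGGGGG...wwww
157 wwwwwwwwwwwwwwwwwww...GGGGGGGGGGGGGGGGGGGGGG########....RRRRRRR##############GGGGGGGGGGGGGGGGGGGGGGGGGGG..wwww
158 wwwwwwwwwwwwwwwwwwww...GGGGGGGGGGGGGGGGGGGGGGG#######RRRRG##G###########..#GGGGGGGGGGGGGGGGGGGGGGGGGGGGG...www
159 wwwwwww
[... 208 characters left out ...]
G#.......w
161 wwwwwwwwwwwwwwwwwwwwww...GGGGGGGGGGGGGGGGGGGGGGG###############.#GGGGGGGGGGGGGGGGGGGGGGGGGGGGGGGGG#.........ww
162 wwwwwwwwwwwwwwwwwwwwww...GGGGGGGGGGGGGGGGGGGGGGG###########...GGGGGGGGGGGGGGGGGGGGGGGGGGGGGGGGG...........wwww
163 wwwwwwwwwwwwwwwwwwwwww....GGGGGGGGGGGGGGGGGGGGGG########...GGGGGGGGGGGGGGGGGGGGGGGGGGGGGGGG...........wwwwwwww
164 wwwwwwwwwwwwwwwwwwwwwwww...GGGGGGGGGGGGGGGGGGGGGGG#####GGGGGGGGGGGGGGGGGGGGGGGGGGGGGGGGG.............wwwwwwwww
165 wwwwwwwwwwwwwwwwwwwwwwww....GGGGGGGGGGGGGGGGGGGGGGGGGGGGGGGGGGGGGGGGGGGGGGGGGGGGGGGGG...............wwwwwwwwww
166 wwwwwwwwwwwwwwwwwwwwwwwww....GGGGGGGGGGGGGGGGGGGGGGGGGGGGGGGGGGGGGGGGGGGGGGGGGGGG.............#.....wwwwwwwwww
```

>>> drive_tool(steps=[[0.1,0,-0.173,0,1],[-0.13,0,-0.075,0,1],[-0.13,-0.05,-0.075,0,1],[0,0,0,0,1],[-0.1,0,0.173,0,1],[0,0,0,0,1],[0,0,0,0,1]])

```text
time: 35.55
tool_pos: [508.6, 208.5, 93.9]
orientation: [-3.141, -0.003, 3.049]
force: [-9.8, 0.9, 9.7]
opening: 0.682
finger_force: 78.8
```

```bash
python3 st.py 25
```

```text
x 0.6 y 1.9 n 48.8 [-9.8  0.9  9.7] [0.21 1.23 0.06]
150 wwwwwwwwwwwwwww...GGGGGGGGGGGGGGGGGGGGG.##..RRRRR.##GRRRRRRRRRR.##GRRR#####GGGGGGGGGGGGGGGGGGGGGGG...wwwwwwwww
151 wwwwwwwwwwwwwwww...GGGGGGGGGGGGGGGGGGGGG.....RRRRG.RR.GRRRRRRRRRRRRRR######GGGGGGGGGGGGGGGGGGGGGGGG...wwwwwwww
152 wwwwwwwwwwwwwwww...GGGGGGGGGGGGGGGGGGGGGG......RRRRRRRRRRRRRRRRRRRRRRG######GGGGGGGGGGGGGGGGGGGGGGG...wwwwwwww
153 wwwwwwwwwwwwwwwww...GGGGGGGGGGGGGGGGGGGGG#....##RG#RR.GRRRRRRRRR...RRG#R#####GGGGGGGGGGGGGGGGGGGGGGG...wwwwwww
154 wwwwwwwwwwwwwwwww...GGGGGGGGGGGGGGGGGGGGGG....###G#.GRRRRRRRRRRRR.RRR#########GGGGGGGGGGGGGGGGGGGGGGG...wwwwww
155 wwwwwwwwwwwwwwwwww...GGGGGGGGGGGGGGGGGGGGG##..####RRRRRRRRRRRRRRRRRRR#########GGGGGGGGGGGGGGGGGGGGGGGG...wwwww
156 wwwwwwwwwwwwwwwwww....GGGGGGGGGGGGGGGGGGGGG#...#####R....RRRR..RR##R##########GGGGGGGGGGGGGGGGGGGGGGGGG...wwww
157 wwwwwwwwwwwwwwwwwwww..GGGGGGGGGGGGGGGGGGGGGG#...####RRRRRRRRRRRRR#############GGGGGGGGGGGGGGGGGGGGGGGGGG..wwww
158 wwwwwwwwwwwwwwwwwwww...GGGGGGGGGGGGGGGGGGGGG##########RRRRRRR##############GGGGGGGGGGGGGGGGGGGGGGGGGGGGG...www
159 wwwwwwww
[... 207 characters left out ...]
G##......w
161 wwwwwwwwwwwwwwwwwwwwww...GGGGGGGGGGGGGGGGGGGGGG#################.GGGGGGGGGGGGGGGGGGGGGGGGGGGGGGGGGG#.........w
162 wwwwwwwwwwwwwwwwwwwwww...GGGGGGGGGGGGGGGGGGGGGGG##..#######...GGGGGGGGGGGGGGGGGGGGGGGGGGGGGGGGG##.........wwww
163 wwwwwwwwwwwwwwwwwwwwww....GGGGGGGGGGGGGGGGGGGGGG#........#.GGGGGGGGGGGGGGGGGGGGGGGGGGGGGGGG...........wwwwwwww
164 wwwwwwwwwwwwwwwwwwwwwwww...GGGGGGGGGGGGGGGGGGGGGG#......GGGGGGGGGGGGGGGGGGGGGGGGGGGGGGGG#............wwwwwwwww
165 wwwwwwwwwwwwwwwwwwwwwwww....GGGGGGGGGGGGGGGGGGGGGGGGGGGGGGGGGGGGGGGGGGGGGGGGGGGGGGGG#...............wwwwwwwwww
166 wwwwwwwwwwwwwwwwwwwwwwwww....GGGGGGGGGGGGGGGGGGGGGGGGGGGGGGGGGGGGGGGGGGGGGGGGGGGG.............#.....wwwwwwwwww
```

>>> drive_tool(steps=[[0.053,-0.03,0.08,0,1],[0.053,-0.03,0.08,0,1],[0.053,0,0.08,0,1],[0,0,0,0,1],[0,0,0,0,1]])

```text
time: 36.02
tool_pos: [508.3, 208.5, 93.3]
orientation: [3.14, 0.001, 3.05]
force: [-10.3, 1.1, 18.2]
opening: 0.679
finger_force: 79.8
```

```bash
python3 st.py 25
```

```text
x -0.0 y 1.9 n 48.4 [-10.3   1.1  18.2] [-0.07  1.04  0.03]
150 wwwwwwwwwwwwwww...GGGGGGGGGGGGGGGGGGGGGG####RRRRRRRRRRRRRRRRRG..GRRRR######GGGGGGGGGGGGGGGGGGGGGGG...wwwwwwwww
151 wwwwwwwwwwwwwww...GGGGGGGGGGGGGGGGGGGGGG##...RRRRRRRRRRG...RRRRRRRR########GGGGGGGGGGGGGGGGGGGGGGGG...wwwwwwww
152 wwwwwwwwwwwwwwww...GGGGGGGGGGGGGGGGGGGGG##.....RRRRRRRRRRRRRRRRRRRRRRR######GGGGGGGGGGGGGGGGGGGGGGGG..wwwwwwww
153 wwwwwwwwwwwwwwwww...GGGGGGGGGGGGGGGGGGGGGG....##RRRRRG...RRRRRRR...RRRR######GGGGGGGGGGGGGGGGGGGGGGG...wwwwwww
154 wwwwwwwwwwwwwwwww...GGGGGGGGGGGGGGGGGGGGGG#..####RRRRRRRRRRRRRRRRRRRRG#R#####GGGGGGGGGGGGGGGGGGGGGGGG...wwwwww
155 wwwwwwwwwwwwwwwwww...GGGGGGGGGGGGGGGGGGGGG#....##RRRRRRRRRRRRRRRRRRRRRR#######GGGGGGGGGGGGGGGGGGGGGGGG...wwwww
156 wwwwwwwwwwwwwwwwww....GGGGGGGGGGGGGGGGGGGGG#....##RRR....RRRRRRRRRRR##########GGGGGGGGGGGGGGGGGGGGGGGGG...wwww
157 wwwwwwwwwwwwwwwwwwww..GGGGGGGGGGGGGGGGGGGGGG#...######..RRRRRRR###############GGGGGGGGGGGGGGGGGGGGGGGGGG..wwww
158 wwwwwwwwwwwwwwwwwwww...GGGGGGGGGGGGGGGGGGGGGG....####RRRRRRG#R############GGGGGGGGGGGGGGGGGGGGGGGGGGGGGG...www
159 w
[... 214 characters left out ...]
G........w
161 wwwwwwwwwwwwwwwwwwwwww...GGGGGGGGGGGGGGGGGGGGGG#..##############GGGGGGGGGGGGGGGGGGGGGGGGGGGGGGGGGGG..........w
162 wwwwwwwwwwwwwwwwwwwwww...GGGGGGGGGGGGGGGGGGGGGGG....#######...GGGGGGGGGGGGGGGGGGGGGGGGGGGGGGGGG...........wwww
163 wwwwwwwwwwwwwwwwwwwwww....GGGGGGGGGGGGGGGGGGGGGG##....##....GGGGGGGGGGGGGGGGGGGGGGGGGGGGGGG...........wwwwwwww
164 wwwwwwwwwwwwwwwwwwwwwwww...GGGGGGGGGGGGGGGGGGGGGG###...GGGGGGGGGGGGGGGGGGGGGGGGGGGGGGGGG.............wwwwwwwww
165 wwwwwwwwwwwwwwwwwwwwwwww....GGGGGGGGGGGGGGGGGGGGGGGGGGGGGGGGGGGGGGGGGGGGGGGGGGGGGGGGG...............wwwwwwwwww
166 wwwwwwwwwwwwwwwwwwwwwwwww....GGGGGGGGGGGGGGGGGGGGGGGGGGGGGGGGGGGGGGGGGGGGGGGGGGGGG............#.....wwwwwwwwww
```

>>> drive_tool(steps=[[0.053,0,0.08,0,1],[0.053,0,0.08,0,1],[0.053,0,0.08,0,1],[0.053,0,0.08,0,1],[0,0,0,0,1],[0,0,0,0,1]])

```text
time: 36.57
tool_pos: [508.0, 208.5, 92.7]
orientation: [3.139, 0.006, 3.05]
force: [-11.5, -3.6, 30.2]
opening: 0.678
finger_force: 81.4
```

```bash
python3 st.py 25
```

```text
x -0.5 y 1.9 n 48.0 [-11.5  -3.6  30.2] [-0.43  1.02  0.13]
150 wwwwwwwwwwwwwww...GGGGGGGGGGGGGGGGGGGGG###...RRRRRRRRRRRRRRRRRRRRRRRR######GGGGGGGGGGGGGGGGGGGGGGG...wwwwwwwww
151 wwwwwwwwwwwwwwww..GGGGGGGGGGGGGGGGGGGGGG#....RRRRRRRR..RR.GRRRRRRRR########GGGGGGGGGGGGGGGGGGGGGGGG...wwwwwwww
152 wwwwwwwwwwwwwwww...GGGGGGGGGGGGGGGGGGGGG##....RRRRRRRRRRRRRRRRRRRRRRRR#######GGGGGGGGGGGGGGGGGGGGGGG..wwwwwwww
153 wwwwwwwwwwwwwwwww...GGGGGGGGGGGGGGGGGGGGG#....##RRRRRRRRRRRRRRR....RRRR######GGGGGGGGGGGGGGGGGGGGGGG...wwwwwww
154 wwwwwwwwwwwwwwwww...GGGGGGGGGGGGGGGGGGGGGG#...##RRRRRRRRRRRRRRR...RRRG#R#####GGGGGGGGGGGGGGGGGGGGGGGG...wwwwww
155 wwwwwwwwwwwwwwwwww...GGGGGGGGGGGGGGGGGGGGG##..###RRRRRRRRRRRRRRRRRRRRRR#######GGGGGGGGGGGGGGGGGGGGGGGG...wwwww
156 wwwwwwwwwwwwwwwwww....GGGGGGGGGGGGGGGGGGGGG#....###RR....RRRRRRG##GRR#########GGGGGGGGGGGGGGGGGGGGGGGGG...wwww
157 wwwwwwwwwwwwwwwwwwww..GGGGGGGGGGGGGGGGGGGGGG....######..RRRG#RR#G############GGGGGGGGGGGGGGGGGGGGGGGGGGG..wwww
158 wwwwwwwwwwwwwwwwwwww...GGGGGGGGGGGGGGGGGGGGGG#########RRRRRRRR###########GGGGGGGGGGGGGGGGGGGGGGGGGGGGGGG...www
159 w
[... 214 characters left out ...]
GG.......w
161 wwwwwwwwwwwwwwwwwwwwww...GGGGGGGGGGGGGGGGGGGGGG...##############GGGGGGGGGGGGGGGGGGGGGGGGGGGGGGGGGGG#.........w
162 wwwwwwwwwwwwwwwwwwwwww...GGGGGGGGGGGGGGGGGGGGGG##...##########GGGGGGGGGGGGGGGGGGGGGGGGGGGGGGGGG#..........wwww
163 wwwwwwwwwwwwwwwwwwwwww....GGGGGGGGGGGGGGGGGGGGGG#.......###GGGGGGGGGGGGGGGGGGGGGGGGGGGGGGGG...........wwwwwwww
164 wwwwwwwwwwwwwwwwwwwwwwww...GGGGGGGGGGGGGGGGGGGGGG##....GGGGGGGGGGGGGGGGGGGGGGGGGGGGGGGGGG............wwwwwwwww
165 wwwwwwwwwwwwwwwwwwwwwwww....GGGGGGGGGGGGGGGGGGGGGGGGGGGGGGGGGGGGGGGGGGGGGGGGGGGGGGGGGG..............wwwwwwwwww
166 wwwwwwwwwwwwwwwwwwwwwwwww....GGGGGGGGGGGGGGGGGGGGGGGGGGGGGGGGGGGGGGGGGGGGGGGGGGGG#............#.....wwwwwwwwww
```

>>> drive_tool(steps=[[0.05,0,-0.2,0,1],[0.05,0,-0.15,0,1],[0,0,0,0,1],[0,0,0,0,0.32],[0,0,0,0,0.31],[0,0,0,0,0.3],[0,0,0,0,0.29],[0,0,0,0,0.28],[0,0,0,0,0.27],[0,0,0,0,0.26],[0,0,0,0,0.25],[0,0,0,0,0.25]])

```text
time: 37.62
tool_pos: [505.5, 208.2, 90.8]
orientation: [-3.142, -0.0, 3.049]
force: [-0.1, -0.3, -0.4]
opening: 0.748
finger_force: 0.0
```

```bash
python3 st.py 20
```

```text
x -3.6 y 1.3 n 47.6 [-0.1 -0.3 -0.4] [-0.02  0.02 -0.01]
145 wwwwwwwwwwwwwww.GGGGGGGGGGGGGGGGG.########################RG######.....GGGGGGGGGGGGGGGGGGGGGGG..wwwwwwwwwwwwww
146 wwwwwwwwwwwwwww..GGGGGGGGGGGGGGGG..####################RRRRRRRRR##......GGGGGGGGGGGGGGGGGGGGGGG..wwwwwwwwwwwww
147 wwwwwwwwwwwwwwww..GGGGGGGGGGGGGGGG.##################RRG##GRR######.....GGGGGGGGGGGGGGGGGGGGGGG...wwwwwwwwwwww
148 wwwwwwwwwwwwwwwww.GGGGGGGGGGGGGGGGG##################RRRRRR.#RRRR####....GGGGGGGGGGGGGGGGGGGGGGG...wwwwwwwwwww
149 wwwwwwwwwwwwwwww..GGGGGGGGGGGGGGGGG.##################GRRRRRRRRRR#####....GGGGGGGGGGGGGGGGGGGGGGG...wwwwwwwwww
150 wwwwwwwwwwwwwww...GGGGGGGGGGGGGGGGGG.##############RRG.RR.GRRRRRRG####.....GGGGGGGGGGGGGGGGGGGGGGG...wwwwwwwww
151 wwwwwwwwwwwwwww...GGGGGGGGGGGGGGGGGG####RG###RRRRRR#..GRRRRRR.##GRR####.....GGGGGGGGGGGGGGGGGGGGGGG...wwwwwwww
152 wwwwwwwwwwwwwwww...GGGGGGGGGGGGGGGGGG#Y##G......GRRRRRRG..GRRRRRRRR######...GGGGGGGGGGGGGGGGGGGGGGG...wwwwwwww
153 wwwwwwwwwwwwwwwww...GGGGGGGGGGGGGGGGGGG#Y#RRRG.RRRR.GG..GRRRRRRRRRR######....GGGGGGGGGGGGGGGGGGGGGGG...wwwwwww
154 wwww
[... 786 characters left out ...]
GG.......w
161 wwwwwwwwwwwwwwwwwwwwww...GGGGGGGGGGGGGGGGGGGGGG####RRRRRRRR#Y##GGGGGGGGGGGGGGGGGGGGGGGGGGGGGGGGGGG#.........ww
162 wwwwwwwwwwwwwwwwwwwwww...GGGGGGGGGGGGGGGGGGGGGGG###########GGGGGGGGGGGGGGGGGGGGGGGGGGGGGGGGGGGG...........wwww
163 wwwwwwwwwwwwwwwwwwwwww....GGGGGGGGGGGGGGGGGGGGGGG#######GGGGGGGGGGGGGGGGGGGGGGGGGGGGGGGGGGG##.........wwwwwwww
164 wwwwwwwwwwwwwwwwwwwwwwww...GGGGGGGGGGGGGGGGGGGGGGGGGGGGGGGGGGGGGGGGGGGGGGGGGGGGGGGGGGGGG.............wwwwwwwww
165 wwwwwwwwwwwwwwwwwwwwwwww....GGGGGGGGGGGGGGGGGGGGGGGGGGGGGGGGGGGGGGGGGGGGGGGGGGGGGGGGG#..............wwwwwwwwww
166 wwwwwwwwwwwwwwwwwwwwwwwww....GGGGGGGGGGGGGGGGGGGGGGGGGGGGGGGGGGGGGGGGGGGGGGGGGGGG...................wwwwwwwwww
```

>>> drive_tool(steps=[[0,0,0,0,0.2],[0,0,0,0,0.1],[0,0,0,0,0],[0,0,0,0,0],[0,0,-1,0,0],[0,0,-2,0,0],[0,0,-3,0,0],[0,0,-4,0,0],[0,0,-4,0,0],[4,0,0,0,0],[4,-2,0,0,0],[0,-4,0,0,0],[0,-4,0,0,0],[0,-4,0,0,0],[0,-4,0,0,0],[0,-4,0,0,0],[0,-4,0,0,0],[0,0,0,0,0]])

```text
time: 39.17
tool_pos: [404.0, -48.0, 231.9]
orientation: [-3.138, 0.002, 3.042]
force: [0.6, 1.1, 0.1]
opening: 1.001
finger_force: 0.0
```

```bash
cat > chk.py <<'E'
from station import env, viewer, spotter
import numpy as np,cv2
from h import proj
print(env.sense()["tool_pos"],env.sense()["force"].round(1))
O=np.array([532.25,204.42,60]);u=np.array([.9958,-.0917,0]);z=np.array([0,0,1.]);v=np.array([.0917,.9958,0])
up=.866*u+.5*z;n=-.5*u+.866*z
P=lambda x,y,zz,o=-3:O+(o-y)*up+x*v+zz*n
for c in("top","side"):
    im=viewer.get_image(c);cv2.imwrite(f"pics/f_{c}.png",im)
    for nm in("loco","coach","tray_handle"):print(c,nm,[(np.round(d["at"]).tolist(),round(d["conf"],2)) for d in spotter.spot_in(nm,c)[:2]])
    H=cv2.cvtColor(im,cv2.COLOR_BGR2HSV)
    m=cv2.inRange(H,(18,120,60),(32,255,255));k,l,st,ce=cv2.connectedComponentsWithStats(m);print("yellow",[(st[i].tolist(),ce[i].round(1).tolist()) for i in range(1,k) if st[i,4]>5])
    print("pred tab top",proj(c,[P(63,14,8),P(63,14,8,0),P(63,14,16)]).round(1).tolist())
    print("pred hood corners",proj(c,[P(52.2,15,28),P(52.2,-15,28),P(-52.2,15,28),P(-52.2,-15,28)]).round(1).tolist())
    r=(138,215,152,210) if c=="top" else(215,270,118,170)
    h2=cv2.resize(H[r[2]:r[3],r[0]:r[1]],None,fx=2,fy=1)
    for i,row in enumerate(h2.astype(int)): print(r[2]+i,"".join("R" if ((h<8 or h>172) and S>110 and V>40) else "Y" if 18<h<32 and S>120 else "G" if 45<h<80 and S>110 else "#" if V<60 else "w" if V>150 else "." for h,S,V in row))
E
python3 chk.py
```

```text
[403.9921568  -47.96977767 231.90864903] [0.6 1.1 0.1]
top loco [([647.0, 191.0, 60.0], 0.7), ([518.0, 206.0, 84.0], 0.63)]
top coach [([484.0, -137.0, 62.0], 0.45)]
top tray_handle [([359.0, -449.0, 24.0], 0.65), ([605.0, -150.0, 60.0], 0.62)]
yellow [([393, 79, 12, 11, 89], [398.6, 83.8]), ([434, 88, 4, 8, 9], [436.0, 91.1]), ([174, 135, 14, 14, 156], [180.8, 141.5]), ([151, 183, 7, 8, 41], [153.6, 186.1])]
pred tab top [[154.6, 185.9], [154.6, 184.9], [153.9, 187.0]]
pred hood corners [[156.8, 189.4], [156.7, 179.6], [193.8, 192.3], [194.0, 182.6]]
152 ...................................w......................................................................................................................
153 ..........................................................................................................................................................
154 ..........................................................................................................................................................
155 .............................................................
[... 14422 characters left out ...]
..wwwwwwww
164 wwwwwwwwwwwwwwwwwww...##################GGGGGGGGGGGGGGGGGGGGGGGGGGGGGGGGGGGGGGGGGGGGGGGG.............wwwwwwwww
165 wwwwwwwwwwwwwwwwwwww..##################GGGGGGGGGGGGGGGGGGGGGGGGGGGGGGGGGGGGGGGGGGGGGG..............wwwwwwwwww
166 wwwwwwwwwwwwwwwwwwww..##################GGGGGGGGGGGGGGGGGGGGGGGGGGGGGGGGGGGGGGGGG.............#.....wwwwwwwwww
167 wwwwwwwwwwwwwwwwwwww..###################GGGGGGGGGGGGGGGGGGGGGGGGGGGGGGGGGGGGGG.............####....wwwwwwwwww
168 wwwwwwwwwwwwwwwwwwww..################GGGGGGGGGGGGGGGGGGGGGGGGGGGGGGGGGGGGG..............########....wwwwwwwww
169 wwwwwwwwwwwwwwwwwwww...#################GGGGGGGGGGGGGGGGGGGGGGGGGGGGGGGG.............############....wwwwwwwww
```

```bash
python3 -c "
from station import finish_job;print(finish_job())"
```

```text
the job is handed in; nothing more can be done
None
```

The job is handed in at about 39 s. Both bodies were tipped out, the tilt tray was led down and released, the coach was left in the catch tray, and the locomotive sits in the green cradle's pocket with its tab in the slot. The last few millimetres into the pocket were a slow release and slide, not a fully guided set-down. The camera positions match a flat, fully seated fit, but no verdict was returned.

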